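# Put the thermometer and the oyster knife away in the sloped foam stand

### The arm

A 6-joint arm with a two-finger parallel gripper is mounted at the origin on a cart in front of the work surface, level with it; the furniture and walls round the work are solid. World frame = base frame: x ahead of the robot, y to its left, z up, the work surface at z = 0. Lengths are in mm, angles in rad, forces in N, time in s.
With the tool pointing down it reaches from about 250 to 725 mm from the base axis. Payload 9.7 kg.
Tool frame: the origin (TCP) lies at the very end of the fingers, on their centre line; the grasp point (between the pads) lies 19 mm behind it; z points along the fingers, y is the line along which they close (so a half turn about z gives the same grasp; the last joint's range is limited). The gripper opens to 85 mm and grips with 20 to 120 N. Pads are 22 mm wide; open, the fingers measure 114 mm over their backs; the gripper's body (76 mm by 85 mm) begins 54 mm behind the grasp point. The pads swing forward as they close: fully open they stand 13 mm farther back than shut.
Start: joints at [1.265, 0.087, 0.176, 1.66, 0, 1.571], TCP at [165.578, 524.481, 231.284] pointing down, gripper open.
Joint ranges: [-3.13, 3.13], [-0.85, 1.81], [-1.15, 1.24], [-2.2, 2.28], [-1.44, 1.52], [-3.14, 3.14]. Speed limits (rad/s): [2.22, 2.22, 2.57, 3.14, 3.14, 3.14].

### API

Orientations are given as a 3x3 rotation matrix whose columns are the frame's x, y, z axes.
In Python, from rig import r gives the robot as it stands.
- The arm moves only by the tool apply_moves, never from a script. Its argument "increments" is a list of rows, each a list of 6 numbers: the shift along the tool's x, y, z normalised to -1 to 1, where 1 is 0.12 m, then the turn, a rotation vector about the tool's x, y, z normalised to -1 to 1, where 1 is 45 degrees. A call has 1 to 10 rows; each row is the pose to reach, as a shift and turn from the pose commanded when the call began, along the tool's axes at that moment; what a row does not reach only later rows make up. A row lasts 1/10 s, in which the tool goes at most 50 mm and 8.59 degrees, less where a joint would pass 70% of its speed; a pose out of reach is approached as far as the arm can. A call with a number of a shift or a turn outside -1 to 1 is refused whole. A call with a gripper value outside its range is refused whole. "hand" is the closure, from 0 (fully open) to 1 (shut), set as the call begins (left out, the last holds). The fingers move at their own pace and stop on an object; "force" is the grip in N (left out, the last holds). Time passes only in rows, so rows that repeat a pose let the fingers close. It gives the time, the measured TCP pose, the force, the opening and the grip force at its end, in the units of the state.
- r.state(): the state, without advancing time (a new reading comes with each control period).
- r.snapshot(name): name is "scene" or "top" or "wrist"; returns a dict with "frame" (400x640x3 uint8, red, green, blue), "vertical_fov" (degrees; the focal length in pixels is half the picture's height over the tangent of half this angle, whatever the lens; pixels are square), "cx", "cy" (the principal point, pixels), "R" (3x3) and "t" (3): a world point X has camera coordinates R X + t. Camera axes: x right, y down, z forward; pixel columns grow to the right and rows downward; lengths in mm; the calibration is good to about 2 mm. A picture is of the moment at which its call begins. There is no depth.
- r.finish_job(): hands the job in; it is judged then, once.
Trained networks look in the newest picture that a camera, given by its name, has taken for a name from the list of things; names that differ only in an ending like _2 or _b are one class to them, and where a whole thing is asked for, a point or a joint stands for the part that bears it (a point fixed in the world has none). Each returns a list of dicts, best first, with "score" (0 to 1); they miss things now and then, are a little off and sometimes report something else, mostly with a low value. They report only what shows in the picture. A call takes as long as a camera call. They do not tell look-alikes from the thing itself.
- r.regions_of(camera, label): "mask" (400x640 bool, what is visible of it) and "bbox" ([left, top, right, bottom] in pixels, round what is visible of it).
- r.spot_point(camera, label): "centre" ([column, row] in pixels: a listed point, or the origin of a listed thing).
The state is a dict: "clock": time; "qpos": joint angles; "dq": joint speeds; "effort": joint torques, N m; "tcp_pos": TCP position; "tcp_rot": TCP orientation; "force": force on the tool from outside, world axes, zero at the start; "ft_torque": the same for the moment, N m; "gripper_width": finger opening in mm; "finger_force": force on a finger pad.
Only numpy, scipy, OpenCV 4.12 (cv2) and the standard library are available. Lean on these libraries where they do the work, as an engineer would, in place of code of your own. Each camera call takes 0.05 s, during which the arm holds its last target. There are 200 camera calls.

### The job

Put the probe thermometer and the oyster knife away in the sloped foam stand: each into the cut-out of its own shape, the way round that fits, and pressed fully home to the floor of the cut-out against the foam that grips it, lying even with the slope and let go. Leave the rings, bowl, shaker and timer where they stand.

Things in the scene. Friction and masses are not known exactly. Their poses are not given: they have to be found in the camera images.
- probe_center (a point): middle of the yellow body of the probe thermometer (117 mm long, 32 wide, 16.5 high), 8 mm above its underside: grip here across the width. Axes: y along the body away from the stem (stem to -y), x across the width, z up out of its upper face
- probe_tip (a point): free end of the thermometer's stem, 166 mm from probe_center along its -y; same axes as probe_center
- probe: probe thermometer, loose, lying flat, about 60 g: yellow body with rounded ends, its sides upright up to 11.5 mm and then narrowing to 22 mm wide on top; a steel stem 3.6 mm thick out of the middle of one end. Origin on the underside, midway along the full 226 mm, 53 mm from the body's middle, and axes 4 degrees askew: use probe_center
- knife_center (a point): middle of the oyster knife's wooden handle (96 mm long, 25 wide, 17 high), 8 mm above its underside: grip here across the width. Axes: y along the handle away from the blade (blade to -y), x across the width, z up out of its upper face
- knife_tip (a point): point near the end of the knife's blade, 106 mm from knife_center along its -y; same axes as knife_center
- knife: oyster knife, loose, lying flat, about 120 g: wooden handle, then a steel guard 37 mm wide, 6 thick and 17 high, then a flat steel blade 4 mm thick, 18 then 13 mm wide, 56 mm long. Origin on its underside below knife_center
- stand: fixed steel wedge, 256 mm wide, 160 deep, 115 high at the back, with a foam insert (dark face, pale pocket floors); its face tilts 30 degrees from level, low edge towards the robot. Both cut-outs have 4 mm rounded edges; midway on each long side a finger cut-out (44 mm along, 26 mm wide, 15 mm deep) lets the fingers go in with the tool and open. Origin: under its middle, z up, x to the back
- probe_pocket (a point): where probe_center lies, all axes alike, with the thermometer home in the upper cut-out: z out of the foam face, x up the slope, stem slot to -y. 3 mm below the face; floor 8 mm deeper; 2 mm play all round; home, the body stands 5.5 mm proud. Sprung foam nubs on the long sides, from 5 mm below the face, keep a tool merely laid in askew, a side up to 8 mm high: push it along -z with 5 to 14 N, on its high side if it leans
- knife_pocket (a point): where knife_center lies, all axes alike, with the knife home in the lower cut-out: z out of the foam face, x down the slope, guard and blade slots to -y (the knife points the opposite way to the thermometer). 3 mm below the face; floor 8 mm deeper; 2 mm play; home, the handle stands 6 mm proud. The same sprung nubs and push as in the upper cut-out
- ring_large: larger of two open steel forming rings, 51 mm across and 36 mm high, in front of the stand on the right; a bystander; origin at its underside
- ring_small: smaller steel forming ring, 41 mm across and 36 mm high, in front of the stand on the left; a bystander; origin at its underside
- bowl: shallow steel bowl, 115 mm across and 38 mm high, behind on the right; a bystander; origin at its underside
- shaker: upright steel shaker, 69 mm across and 96 mm high, behind the stand on the left; a bystander; origin at its underside
- timer: round kitchen timer, 62 mm across and 54 mm high, behind on the left; a bystander; origin at its underside
Not all that is in view belongs to the job. What is meant by the knife is not purple, and is the larger of those in its own colour.

How it is judged:
By the outcome, as a careful person would: the job done as asked, in the order asked, and still so for the second after the job is handed in, with the robot touching nothing.
It also fails if it takes over 72 s, if anything falls off the work surface, if the arm or the gripper's body presses on something with over 40 N, if the wrist force passes 120 N, or if a joint passes its speed limit or range.

## Working session

There is one attempt and no reset: what is moved stays moved. The work goes in short steps, Python scripts to look and compute and a tool call to move; the robot and the scene stay as the last step left them, time stands still between calls to the robot, and variables do not carry over. Pictures are saved under pics/ and viewed, at most 10 in all, crops included, and the job is handed in when it is done.

Besides the shell and the picture viewer there is one more tool, called after ">>>" by a JSON object that holds its "api" and its "payload". apply_moves: Moves the arm, as the interface text tells. Scaled input: -1 to 1 covers 0.12 m each way for a shift and 45 degrees each way for a turn. Its arguments: {"type":"object","properties":{"increments":{"type":"array","items":{"type":"array","items":{"type":"number","minimum":-1,"maximum":1}}},"hand":{"type":"number"},"force":{"type":"number"}},"required":["increments"]}

```bash
ls; mkdir -p pics; cat > h.py <<'E'
import numpy as np, cv2
from rig import r
def K(s): return 200/np.tan(np.radians(s["vertical_fov"])/2)
def ray(s,p):
    f=K(s); d=np.array([(p[0]-s["cx"])/f,(p[1]-s["cy"])/f,1.]); R=np.array(s["R"]); t=np.array(s["t"])
    return -R.T@t, R.T@d
def onz(s,p,z):
    o,d=ray(s,p); return o+d*(z-o[2])/d[2]
def proj(s,X):
    c=np.array(s["R"])@np.array(X)+np.array(s["t"]); return K(s)*c[:2]/c[2]+[s["cx"],s["cy"]]
def tri(a,b):
    A=0;v=0
    for s,p in (a,b):
        o,d=ray(s,p); d=d/np.linalg.norm(d); M=np.eye(3)-np.outer(d,d); A=A+M; v=v+M@o
    return np.linalg.solve(A,v)
def save(n,im): cv2.imwrite(f"pics/{n}.png",np.ascontiguousarray(im[...,::-1]))
E
python3 - <<'E'
from h import *
np.set_printoptions(precision=1,suppress=True)
S={}
for c in("scene","top"):
    s=S[c]=r.snapshot(c); save(c,s["frame"])
    print(c,s["vertical_fov"],-np.array(s["R"]).T@s["t"])
    for n in "probe_center probe_tip knife_center knife_tip probe_pocket knife_pocket stand ring_large ring_small bowl shaker timer".split():
        print(n,[(np.round(d["centre"]),round(d["score"],2),onz(s,d["centre"],8)) for d in r.spot_point(c,n)[:4]])
E
```

```text
pics
scene 53.25501056264245 [ -48.9 -936.1 1058.6]
probe_center [(array([346., 293.]), 0.85, array([ 415.6, -284.9,    8. ]))]
probe_tip [(array([328., 227.]), 0.73, array([514.1,   4.6,   8. ])), (array([389., 324.]), 0.71, array([ 471.9, -443.9,    8. ])), (array([320., 164.]), 0.45, array([684.7, 387.7,   8. ]))]
knife_center [(array([250., 148.]), 0.66, array([441.2, 657.3,   8. ])), (array([263., 163.]), 0.56, array([451.8, 510.8,   8. ])), (array([279., 183.]), 0.45, array([458.8, 340.7,   8. ]))]
knife_tip [(array([282., 204.]), 0.6, array([411.5, 209.8,   8. ])), (array([238., 139.]), 0.54, array([419.2, 759.8,   8. ])), (array([269., 172.]), 0.45, array([449.6, 434. ,   8. ]))]
probe_pocket [(array([331., 201.]), 0.7, array([597.4, 132.5,   8. ])), (array([280., 201.]), 0.53, array([413.5, 229.2,   8. ]))]
knife_pocket [(array([328., 228.]), 0.77, array([511.3,   3.6,   8. ]))]
stand [(array([332., 228.]), 0.73, array([520.7,  -6.7,   8. ]))]
ring_large []
ring_small [(array([275., 209.]), 0.67, array([374.5, 190.8,   8. ]))]
bowl [(array([423., 272.]), 0.63, array([ 692.3,
[... 757 characters left out ...]
34.9, 448.3,   8. ]))]
probe_pocket []
knife_pocket [(array([361., 222.]), 0.84, array([489.3, -33.3,   8. ]))]
stand [(array([349., 214.]), 0.85, array([519. ,   9.5,   8. ])), (array([241., 164.]), 0.25, array([700.6, 400.1,   8. ]))]
ring_large [(array([410., 256.]), 0.59, array([ 369. , -203.8,    8. ]))]
ring_small [(array([258., 230.]), 0.65, array([459. , 331.8,   8. ])), (array([289., 257.]), 0.61, array([366.1, 220.8,   8. ]))]
bowl [(array([442., 166.]), 0.84, array([ 692. , -328.8,    8. ])), (array([242., 164.]), 0.17, array([701.8, 396.1,   8. ]))]
shaker [(array([286., 171.]), 0.77, array([673.3, 238.3,   8. ]))]
timer [(array([239., 166.]), 0.79, array([694.3, 407.6,   8. ]))]
```

View pics/scene.png

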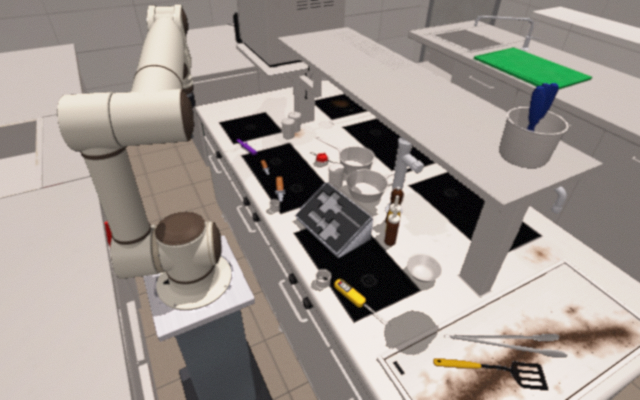

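View pics/top.png

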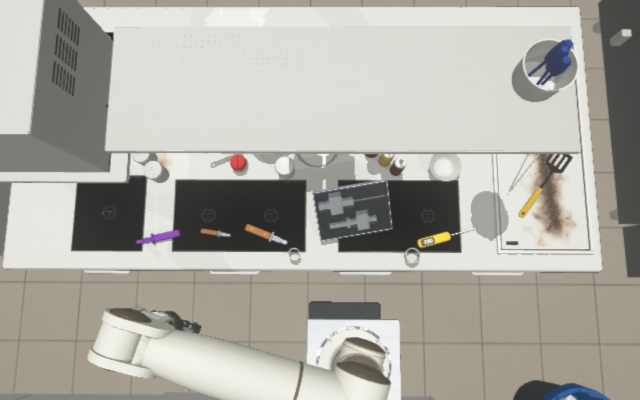

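```bash
python3 - <<'E'
from h import *
t=cv2.imread("pics/top.png"); 
a=cv2.resize(t[210:265,130:310],None,fx=4.4,fy=4.4,interpolation=2); b=cv2.resize(t[165:265,290:480],None,fx=3,fy=3,interpolation=2)
im=np.zeros((a.shape[0]+b.shape[0],800,3),np.uint8); im[:a.shape[0],:a.shape[1]]=a; im[a.shape[0]:,:b.shape[1]]=b
cv2.imwrite("pics/crop1.png",im)
s=r.snapshot("wrist"); print(s["vertical_fov"],s["cx"],s["cy"]); st=r.state(); R=np.array(st["tcp_rot"]); 
print(R.round(3)); o=-np.array(s["R"]).T@s["t"]; print("cam in tool",R.T@(o-st["tcp_pos"])); print("cam axes in tool",(R.T@np.array(s["R"]).T).round(3))
E
```

```text
71.57687362428976 316.01498906715307 198.3690355890061
[[-0.954  0.301 -0.   ]
 [ 0.301  0.954 -0.   ]
 [ 0.    -0.    -1.   ]]
cam in tool [  85.05114664   -0.87822975 -142.52777893]
cam axes in tool [[ 0.001 -0.945 -0.328]
 [ 1.     0.001 -0.   ]
 [ 0.    -0.328  0.945]]
```

View pics/crop1.png

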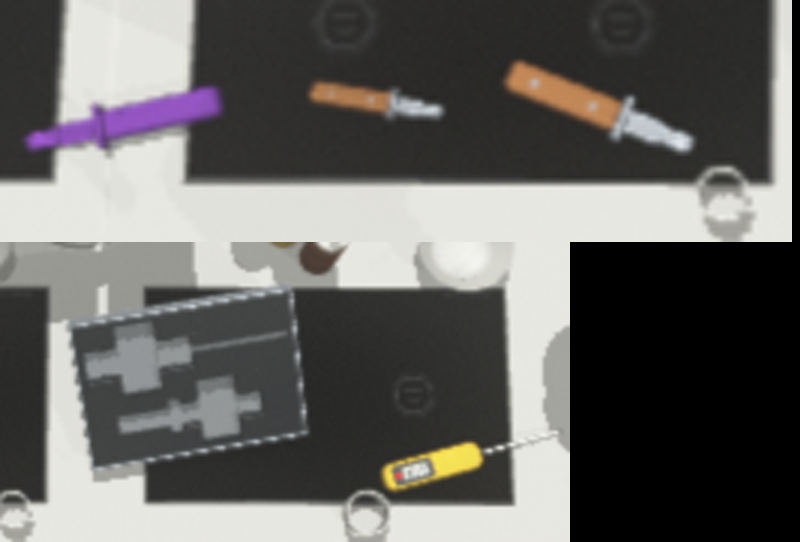

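Lookalikes for the knife in the top view are purple (158,237), small brown (215,233) and large brown (262,233). I choose the large brown one, and the crop confirms it is larger. The only probe is at (434,239). The thermometer goes first, so I'm swinging towards the stand for a closer look on the way.

>>> {"api": "apply_moves", "payload": {"increments": [[-0.87,-0.75,-0.05,0,0,0],[-0.87,-0.75,-0.05,0,0,0],[-0.87,-0.75,-0.05,0,0,0],[-0.87,-0.75,-0.05,0,0,0]], "hand": 0}}

```text
clock: 1.75
tcp_pos: [239.7, 404.5, 238.3]
tcp_rot: [[-0.953, 0.304, 0.001], [0.304, 0.953, 0.001], [-0.001, 0.001, -1.0]]
force: [-0.0, 0.5, 0.6]
gripper_width: 85.5
finger_force: 0.0
```

>>> {"api": "apply_moves", "payload": {"increments": [[-0.87,-0.75,-0.05,0,0,0],[-0.87,-0.75,-0.05,0,0,0],[-0.87,-0.75,-0.05,0,0,0],[-0.87,-0.75,-0.05,0,0,0]]}}

```text
clock: 2.15
tcp_pos: [312.1, 287.6, 243.9]
tcp_rot: [[-0.952, 0.305, 0.001], [0.305, 0.952, 0.0], [-0.001, 0.001, -1.0]]
force: [0.1, 0.4, -0.2]
gripper_width: 85.5
finger_force: 0.0
```

>>> {"api": "apply_moves", "payload": {"increments": [[-0.87,-0.75,-0.05,0,0,0],[-0.87,-0.75,-0.05,0,0,0],[-0.87,-0.75,-0.05,0,0,0],[-0.87,-0.75,-0.05,0,0,0]]}}

```text
clock: 2.55
tcp_pos: [384.6, 170.7, 249.3]
tcp_rot: [[-0.952, 0.305, 0.001], [0.305, 0.952, -0.0], [-0.001, -0.0, -1.0]]
force: [-1.1, 0.5, -0.5]
gripper_width: 85.2
finger_force: 0.0
```

>>> {"api": "apply_moves", "payload": {"increments": [[-0.87,-0.75,-0.05,0,0,0],[-0.87,-0.75,-0.05,0,0,0],[-0.87,-0.75,-0.05,0,0,0],[-0.87,-0.75,-0.05,0,0,0]]}}

```text
clock: 2.95
tcp_pos: [457.1, 53.9, 254.7]
tcp_rot: [[-0.953, 0.304, -0.0], [0.304, 0.953, -0.0], [0.0, -0.0, -1.0]]
force: [0.2, 0.4, -0.4]
gripper_width: 85.3
finger_force: 0.0
```

>>> {"api": "apply_moves", "payload": {"increments": [[-0.87,-0.75,-0.05,0,0,0],[-0.87,-0.75,-0.05,0,0,0],[-0.87,-0.75,-0.05,0,0,0],[-0.87,-0.75,-0.05,0,0,0]]}}

```text
clock: 3.35
tcp_pos: [529.7, -63.0, 260.0]
tcp_rot: [[-0.953, 0.303, -0.001], [0.303, 0.953, 0.0], [0.001, -0.0, -1.0]]
force: [-0.3, -0.1, -0.1]
gripper_width: 85.3
finger_force: 0.0
```

>>> {"api": "apply_moves", "payload": {"increments": [[0,0,0,0,0,0.64],[0,0,0,0,0,0.64],[0,0,0,0,0,0.64],[0,0,0,0,0,0.64]]}}

```text
clock: 3.75
tcp_pos: [527.9, -59.5, 261.2]
tcp_rot: [[-0.688, 0.726, -0.0], [0.726, 0.688, 0.001], [0.001, 0.0, -1.0]]
force: [-0.1, -0.2, -0.1]
gripper_width: 85.5
finger_force: 0.0
```

>>> {"api": "apply_moves", "payload": {"increments": [[0,0,0,0,0,0.64],[0,0,0,0,0,0.64],[0,0,0,0,0,0.64],[0,0,0,0,0,0.64],[0,0,0,0,0,0.64]]}}

```text
clock: 4.25
tcp_pos: [527.9, -59.7, 261.2]
tcp_rot: [[-0.258, 0.966, -0.0], [0.966, 0.258, 0.001], [0.001, 0.0, -1.0]]
force: [0.1, 0.0, -0.1]
gripper_width: 85.4
finger_force: 0.0
```

```bash
python3 - <<'E'
from h import *
import pickle
np.set_printoptions(precision=2,suppress=True)
st=r.state(); print(st["clock"],st["tcp_pos"],st["qpos"],st["force"]); print(np.array(st["tcp_rot"]))
s=r.snapshot("wrist"); save("w_stand",s["frame"]); pickle.dump(s,open("w_stand.pkl","wb"))
for n in "probe_pocket knife_pocket stand".split():
    print(n,[(np.round(d["centre"],1),round(d["score"],2)) for d in r.spot_point("wrist",n)[:3]])
E
```

```text
4.25 [527.92 -59.66 261.25] [-0.11  0.06  0.2   1.72  0.    1.2 ] [ 0.11  0.03 -0.14]
[[-0.26  0.97 -0.  ]
 [ 0.97  0.26  0.  ]
 [ 0.    0.   -1.  ]]
probe_pocket [(array([357.9,  73.6]), 0.72)]
knife_pocket [(array([292.8, 140.8]), 0.55)]
stand []
```

View pics/w_stand.png

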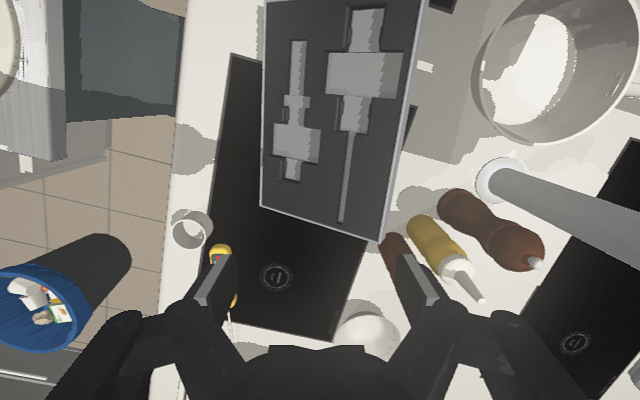

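```bash
python3 - <<'E'
from h import *
t=cv2.imread("pics/w_stand.png")
c=cv2.resize(t[0:250,245:435],None,fx=3,fy=2.4,interpolation=cv2.INTER_CUBIC)
c=cv2.resize(t[0:250,245:435],None,fx=2.4,fy=2.4,interpolation=cv2.INTER_CUBIC)
c=cv2.convertScaleAbs(c,alpha=1.5)
for i in range(0,190,20): cv2.putText(c,str(245+i),(int(i*2.4),10),0,.35,(0,255,255)); 
for i in range(0,250,20): cv2.putText(c,str(i),(0,int(i*2.4)+4),0,.35,(0,255,255))
cv2.imwrite("pics/crop2.png",c)
E
```

```text
(no output)
```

View pics/crop2.png

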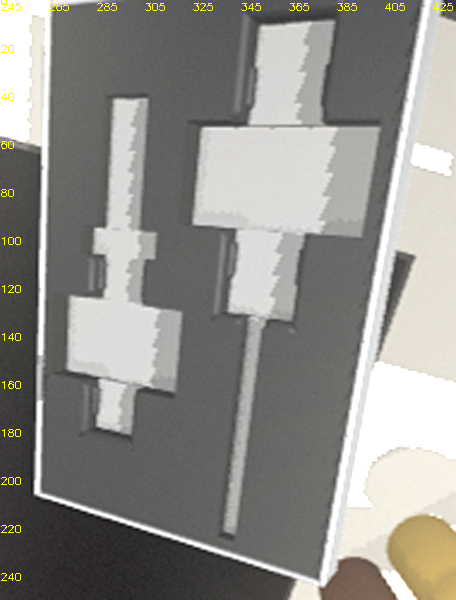

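```bash
cat > fit.py <<'E'
from h import *
import pickle
from scipy.optimize import least_squares
np.set_printoptions(precision=1,suppress=True)
T30=np.tan(np.radians(30))
def yawR(a): return np.array([[np.cos(a),-np.sin(a),0],[np.sin(a),np.cos(a),0],[0,0,1]])
def face(a): # axes: u up slope, v left, n out
    R=yawR(a); c,s=np.cos(np.pi/6),np.sin(np.pi/6)
    return R@np.array([[c,0,-s],[0,1,0],[s,0,c]])
def onface(s,p,q,h=0):
    F=face(q[2]); P=np.array([q[0],q[1],115-80*T30])+F[:,2]*h
    o,d=ray(s,p); X=o+d*((P-o)@F[:,2])/(d@F[:,2]); return X,F.T@(X-P)
def stpt(q,x,y,z): return np.array([q[0],q[1],0])+yawR(q[2])@[x,y,z]
E
cat > f1.py <<'E'
from fit import *
s=pickle.load(open("w_stand.pkl","rb"))
cr=lambda u,v:np.array([245+u/2.4,v/2.4])
A=cr(36,495);B=cr(324,584)
lo=115-160*T30
def lin(p,a,b):
    n=np.array([-(b-a)[1],(b-a)[0]]);return (p-a)@n/np.linalg.norm(n)
def res(q):
    P=lambda x,y,z:proj(s,stpt(q,x,y,z))
    a,b=P(-80,-128,lo),P(80,-128,115)
    return np.r_[a-A,b-B,lin(cr(48,10),a,P(-80,128,lo)),lin(cr(425,60),b,P(80,128,115))]
f=least_squares(res,[515,5,.15]); q=f.x; print(q,np.degrees(q[2]),f.fun)
pickle.dump(q,open("q.pkl","wb"))
for n,pts in dict(knife=[(70,295),(182,312),(176,392),(66,371)],probe=[(192,122),(381,127),(362,238),(190,226)],
   kends=[(110,98),(148,97),(96,433),(133,436)],pend=[(258,20),(336,18)],stem=[(222,536),(236,537)]).items():
    L=[onface(s,cr(*p),q)[1] for p in pts]; print(n,*[l[:2] for l in L],"mean",np.mean(L,0)[:2])
for n,p in (("probe",(357.9,73.6)),("knife",(292.8,140.8))): print(n,onface(s,p,q,-3))
E
python3 f1.py
```

```text
[518.8   1.5   0.2] 9.826925756760273 [-0.7 -1.1  1.   1.1  0.7 -0.2]
knife [-71.   -8.4] [-1.7 -8.7] [ -0.8 -48.6] [-71.7 -49.8] mean [-36.3 -28.9]
probe [-5.7 75.1] [80.1 73.3] [80.2 31.7] [-1.7 31.1] mean [38.2 52.8]
kends [-51.7  85.5] [-30.2  85.6] [-49.  -80.9] [-24.6 -77.3] mean [-38.9   3.2]
pend [ 21.3 113.2] [ 54.9 111.9] mean [ 38.1 112.6]
stem [  34.4 -118.6] [  42.2 -116.8] mean [  38.3 -117.7]
probe (array([540.7,  60.2,  83.6]), array([34.8, 54.1, -0. ]))
knife (array([488.7, -31.5,  45. ]), array([-42.5, -27.4,  -0. ]))
```

The wrist view shows the stand's near corners at (260,206) and (381,243). The block of the upper cut-out is at about (363,74) and that of the lower one at about (296,143). The fit agrees to about 1 px. On to the probe.

>>> {"api": "apply_moves", "payload": {"increments": [[-0.7,-0.44,0.17,0,0,0],[-0.7,-0.44,0.17,0,0,0],[-0.7,-0.44,0.17,0,0,0]]}}

```text
clock: 4.75
tcp_pos: [496.7, -160.0, 239.6]
tcp_rot: [[-0.254, 0.967, -0.002], [0.967, 0.254, -0.0], [0.0, -0.002, -1.0]]
force: [-0.5, 0.7, 0.5]
gripper_width: 85.2
finger_force: 0.0
```

>>> {"api": "apply_moves", "payload": {"increments": [[-0.7,-0.44,0.17,0,0,0],[-0.7,-0.44,0.17,0,0,0],[-0.7,-0.44,0.17,0,0,0]]}}

```text
clock: 5.05
tcp_pos: [467.2, -254.7, 219.0]
tcp_rot: [[-0.253, 0.967, -0.002], [0.967, 0.253, 0.0], [0.001, -0.002, -1.0]]
force: [-0.1, 0.9, -0.7]
gripper_width: 85.4
finger_force: 0.0
```

>>> {"api": "apply_moves", "payload": {"increments": [[-0.7,-0.44,0.17,0,0,0],[-0.7,-0.44,0.17,0,0,0],[-0.7,-0.44,0.17,0,0,0],[-0.7,-0.44,0.17,0,0,0]]}}

```text
clock: 5.45
tcp_pos: [439.3, -346.2, 199.7]
tcp_rot: [[-0.255, 0.967, -0.0], [0.967, 0.255, 0.001], [0.001, -0.0, -1.0]]
force: [-0.2, 0.5, 0.2]
gripper_width: 85.4
finger_force: 0.0
```

```bash
python3 - <<'E'
from h import *
import pickle
np.set_printoptions(precision=2,suppress=True)
st=r.state(); print(st["clock"],st["tcp_pos"]); R=np.array(st["tcp_rot"]); print(R)
s=r.snapshot("wrist"); save("w_probe",s["frame"]); pickle.dump(s,open("w_probe.pkl","wb"))
P={}
for n in "probe_center probe_tip".split():
    d=r.spot_point("wrist",n); print(n,[(np.round(e["centre"],1),round(e["score"],2),onz(s,e["centre"],8)) for e in d[:3]])
im=cv2.cvtColor(s["frame"],cv2.COLOR_RGB2HSV); m=cv2.inRange(im,(20,140,90),(36,255,255))
n,l,stt,c=cv2.connectedComponentsWithStats(m); k=1+np.argmax(stt[1:,4]); 
cnt=max(cv2.findContours((l==k).astype(np.uint8),0,1)[0],key=len)[:,0].astype(float)
W=np.array([onz(s,p,8)[:2] for p in cnt],np.float32); rc=cv2.minAreaRect(W); print(stt[k],rc)
E
```

```text
5.45 [ 439.34 -346.19  199.74]
[[-0.26  0.97 -0.  ]
 [ 0.97  0.26  0.  ]
 [ 0.   -0.   -1.  ]]
probe_center [(array([318.2, 121.8]), 0.62, array([ 424.89, -285.4 ,    8.  ])), (array([322.5, 249.3]), 0.46, array([ 473.96, -445.99,    8.  ]))]
probe_tip [(array([320.9, 249.8]), 0.88, array([ 472.06, -447.3 ,    8.  ]))]
[ 305   67   29  106 1664] ((426.3236999511719, -286.0575866699219), (32.05663299560547, 118.08778381347656), 15.99328899383545)
```

View pics/w_probe.png

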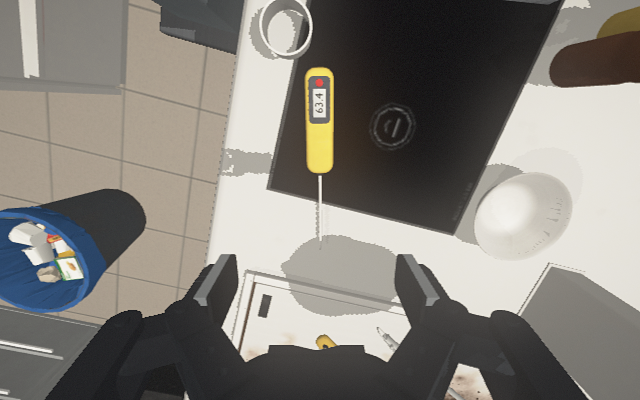

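Probe body centre is at pixel (319,121), world (426,-286), measuring 32x118 mm, with its axis 16° off. The ring at (285,26) is clear of the fingers.

>>> {"api": "apply_moves", "payload": {"increments": [[0.51,0.02,0.8,0,0,-0.025],[0.51,0.02,0.8,0,0,-0.025],[0.51,0.02,0.8,0,0,-0.025],[0.51,0.02,0.8,0,0,-0.025]], "hand": 0.1, "force": 40}}

```text
clock: 6.0
tcp_pos: [425.5, -283.6, 102.5]
tcp_rot: [[-0.279, 0.96, -0.002], [0.96, 0.279, 0.002], [0.002, -0.002, -1.0]]
force: [-0.1, 0.1, 0.5]
gripper_width: 76.8
finger_force: 0.0
```

```bash
python3 - <<'E'
from h import *
np.set_printoptions(precision=3,suppress=True)
st=r.state(); R=np.array(st["tcp_rot"]); d=np.array([426,-286,2.5])-st["tcp_pos"]
print(st["tcp_pos"],st["gripper_width"],R,R.T@d/120)
E
```

```text
[ 425.524 -283.551  102.505] 76.84312485824685 [[-0.279  0.96  -0.002]
 [ 0.96   0.279  0.002]
 [ 0.002 -0.002 -1.   ]] [-0.023 -0.     0.833]
```

>>> {"api": "apply_moves", "payload": {"increments": [[-0.023,0,0.4,0,0,0],[-0.023,0,0.75,0,0,0],[-0.023,0,0.83,0,0,0],[-0.023,0,0.83,0,0,0],[-0.023,0,0.83,0,0,0]]}}

```text
clock: 6.5
tcp_pos: [428.3, -289.8, 7.2]
tcp_rot: [[-0.276, 0.961, 0.003], [0.961, 0.276, -0.002], [-0.002, 0.002, -1.0]]
force: [-0.2, -0.4, 0.5]
gripper_width: 76.9
finger_force: 0.0
```

>>> {"api": "apply_moves", "payload": {"increments": [[0,0,0,0,0,0],[0,0,0,0,0,0],[0,0,0,0,0,0],[0,0,0,0,0,0],[0,0,0,0,0,0],[0,0,0,0,0,0],[0,0,0,0,0,0],[0,0,0,0,0,0]], "hand": 1, "force": 40}}

```text
clock: 7.3
tcp_pos: [427.4, -289.3, 5.8]
tcp_rot: [[-0.276, 0.961, 0.002], [0.961, 0.276, -0.001], [-0.001, 0.001, -1.0]]
force: [-1.1, 0.5, 6.1]
gripper_width: 30.3
finger_force: 39.9
```

>>> {"api": "apply_moves", "payload": {"increments": [[0,0,-0.3,0,0,0],[0,0,-0.6,0,0,0],[0,0,-1,0,0,0],[0,0,-1,0,0,0]]}}

```text
clock: 7.7
tcp_pos: [429.1, -290.5, 131.4]
tcp_rot: [[-0.276, 0.961, 0.008], [0.961, 0.276, -0.005], [-0.007, 0.006, -1.0]]
force: [0.5, 0.2, -1.0]
gripper_width: 30.1
finger_force: 40.1
```

```bash
cat > look.py <<'E'
import sys
from fit import *
s=r.snapshot("wrist"); save(sys.argv[1],s["frame"]); st=r.state()
pickle.dump((s,st["tcp_pos"],st["tcp_rot"]),open(sys.argv[1]+".pkl","wb"))
print(st["clock"],np.array(st["tcp_pos"]),np.array(st["qpos"]).round(2),np.array(st["force"]),st["gripper_width"],st["finger_force"])
E
python3 look.py w_held
```

```text
7.75 [ 428.3 -289.9  128.2] [-0.6 -0.  -0.1  1.4  0.   0.7] [-0.2  0.5 -0.9] 30.11996511893892 40.095530515900464
```

View pics/w_held.png

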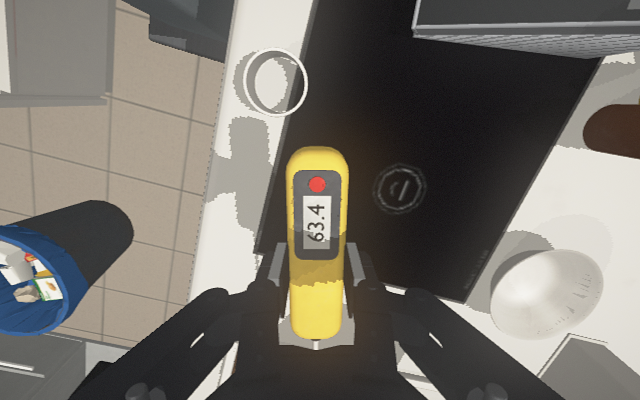

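```bash
cat > held.py <<'E'
from fit import *
import sys
s,tp,tr=pickle.load(open(sys.argv[1]+".pkl","rb")); tp=np.array(tp);tr=np.array(tr)
im=cv2.cvtColor(s["frame"],cv2.COLOR_RGB2HSV); m=cv2.inRange(im,(18,120,60),(36,255,255))
m=cv2.morphologyEx(m,cv2.MORPH_CLOSE,np.ones((25,25)))
n,l,stt,c=cv2.connectedComponentsWithStats(m); k=1+np.argmax(stt[1:,4]); M=l==k
ys=np.where(M.any(1))[0]; rows=[int(ys[0]+30),int(ys[0]+70)]
ed=lambda r_:(np.where(M[r_])[0][0],np.where(M[r_])[0][-1]+1)
meas=np.r_[ys[0],ys[-1]+1,*[ed(q) for q in rows]].astype(float); print(meas)
R0=np.array([[1,0,0],[0,1,0],[0,0,-1]]).T  # probe axes: y->tool x, x->tool y, z->-tool z
B=np.array([[0,1,0],[1,0,0],[0,0,-1.]])     # columns: probe x,y,z in tool
def verts():
    V=[]
    for z,w in((-8,16),(3.5,16),(8.5,11)):
        for sy in(-1,1):
            yc=sy*(58.5-w); a=np.linspace(0,np.pi,25)
            # end: rounded with corner radius 12
            rr=min(12,w); 
            for sx in(-1,1):
                for t in np.linspace(0,np.pi/2,8):
                    V.append([sx*(w-rr+rr*np.cos(t)),sy*((58.5-(16-w))-rr+rr*np.sin(t)),z])
    return np.array(V)
VV=verts()
def model(p):
    dx,dy,dz,pit,yw=p
    Rp=cv2.Rodrigues(np.array([0,pit,0.]))[0]@cv2.Rodrigues(np.array([0,0,yw]))[0]
    X=tp+(tr@((Rp@B@VV.T)+np.array([[dx],[dy],[dz]]))).T
    uv=np.array([proj(s,x) for x in X]); h=cv2.convexHull(uv.astype(np.float32))[:,0]
    o=[h[:,1].min(),h[:,1].max()]
    for q in rows:
        xs=[]
        for a,b in zip(h,np.roll(h,-1,0)):
            if (a[1]-q)*(b[1]-q)<0: xs.append(a[0]+(b[0]-a[0])*(q-a[1])/(b[1]-a[1]))
        o+=[min(xs),max(xs)]
    return np.array(o)
f=least_squares(lambda p:np.r_[model(p)-meas,.1*p[1],(p[2]+4)*.1],[3.5,0,-2,0,0],diff_step=1e-3,x_scale=[1,1,1,.02,.02])
print("dx dy dz",f.x[:3],"pitch,yaw deg",np.degrees(f.x[3:]),f.fun)
E
python3 held.py w_held
```

```text
[146. 339. 286. 349. 287. 347.]
dx dy dz [ 3.  -0.  -6.5] pitch,yaw deg [-2.   0.8] [ 0.  -0.   0.1  0.  -0.2 -0.1 -0.  -0.2]
```

```bash
cat > plan.py <<'E'
from fit import *
from scipy.spatial.transform import Rotation as Ro
def chain(wps,start=None,nd=3):
    st=r.state(); p,R=start or (np.array(st["tcp_pos"]),np.array(st["tcp_rot"]))
    for P,T in wps:
        T=R if T is None else T
        a=R.T@(np.array(P)-p)/120; w=Ro.from_matrix(R.T@T).as_rotvec()/np.radians(45)
        inc=np.round(np.r_[a,w],nd); n=int(np.ceil(max(np.linalg.norm(a)*120/45,np.degrees(np.linalg.norm(w)*np.pi/4)/8.5)))
        print(inc.tolist(),"rows",n,"BAD" if abs(inc).max()>1 else "")
        p=p+R@inc[:3]*120; R=R@Ro.from_rotvec(inc[3:]*np.radians(45)).as_matrix()
    return p,R
q=pickle.load(open("q.pkl","rb")); F=face(q[2]); O=np.array([q[0],q[1],115-80*T30])
def fpt(u,v,n): return O+F@[u,v,n]
RP=np.c_[F[:,1],F[:,0],-F[:,2]]   # tool for probe pocket (knife too: tool x=-ky = v, tool y = u)
E
python3 - <<'E'
from plan import *
np.set_printoptions(precision=3,suppress=True)
tgt=lambda h:fpt(38.2,53,-3+h)-RP@[3,0,-6.5]
print(RP,tgt(60),tgt(0))
p=np.array(r.state()["tcp_pos"]); e=tgt(60)
up=p+[0,0,105]; m=lambda t:up+(e+[0,0,20]-up)*t
chain([(up,None),(m(.33),None),(m(.67),None),(m(1),RP),(e,RP)])
E
```

```text
[[-0.171  0.853  0.493]
 [ 0.985  0.148  0.085]
 [ 0.     0.5   -0.866]] [518.001  52.137 131.646] [547.561  57.257  79.685]
[-0.004, 0.003, -0.875, 0.0, 0.0, 0.0] rows 3 
[0.837, 0.496, 0.222, 0.0, 0.0, 0.0] rows 3 
[0.863, 0.51, 0.229, 0.0, 0.0, 0.0] rows 3 
[0.837, 0.496, 0.222, -0.661, -0.03, 0.136] rows 4 
[0.0, -0.084, 0.144, 0.0, -0.0, -0.001] rows 1
```

>>> {"api": "apply_moves", "payload": {"increments": [[0,0,-0.88,0,0,0],[0,0,-0.88,0,0,0],[0,0,-0.88,0,0,0]]}}

```text
clock: 8.05
tcp_pos: [427.9, -289.6, 235.2]
tcp_rot: [[-0.276, 0.961, 0.006], [0.961, 0.276, -0.004], [-0.005, 0.004, -1.0]]
force: [-0.6, -0.3, -0.5]
gripper_width: 30.4
finger_force: 40.1
```

>>> {"api": "apply_moves", "payload": {"increments": [[0.84,0.5,0.22,0,0,0],[0.84,0.5,0.22,0,0,0],[0.84,0.5,0.22,0,0,0],[0.84,0.5,0.22,0,0,0]]}}

```text
clock: 8.45
tcp_pos: [456.7, -173.1, 201.9]
tcp_rot: [[-0.279, 0.96, -0.002], [0.96, 0.279, 0.001], [0.002, -0.002, -1.0]]
force: [0.4, -0.9, 0.3]
gripper_width: 30.0
finger_force: 40.1
```

>>> {"api": "apply_moves", "payload": {"increments": [[0.86,0.51,0.23,0,0,0],[0.86,0.51,0.23,0,0,0],[0.86,0.51,0.23,0,0,0],[0.86,0.51,0.23,0,0,0]]}}

```text
clock: 8.85
tcp_pos: [487.1, -57.7, 174.4]
tcp_rot: [[-0.278, 0.96, -0.002], [0.96, 0.278, 0.001], [0.001, -0.002, -1.0]]
force: [0.2, -0.3, -0.1]
gripper_width: 30.0
finger_force: 40.1
```

>>> {"api": "apply_moves", "payload": {"increments": [[0.84,0.5,0.22,-0.66,-0.03,0.135],[0.84,0.5,0.22,-0.66,-0.03,0.135],[0.84,0.5,0.22,-0.66,-0.03,0.135],[0.84,0.5,0.22,-0.66,-0.03,0.135],[0.84,0.5,0.22,-0.66,-0.03,0.135],[0.84,0.5,0.22,-0.66,-0.03,0.135]]}}

```text
clock: 9.45
tcp_pos: [517.0, 52.9, 150.3]
tcp_rot: [[-0.17, 0.856, 0.488], [0.985, 0.146, 0.087], [0.003, 0.495, -0.869]]
force: [-0.2, -0.5, -0.2]
gripper_width: 30.0
finger_force: 40.1
```

```bash
python3 look.py w_pre; python3 held.py w_pre; python3 - <<'E'
from plan import *
np.set_printoptions(precision=3,suppress=True)
st=r.state(); print(F.T@(np.array(st["tcp_pos"])-O)); print(RP.T@np.array(st["tcp_rot"]))
tgt=lambda h:fpt(38.2,53,-3+h)-RP@[3,0,-6.5]
chain([(tgt(30),RP)])
E
```

```text
9.5 [517.6  53.  150.7] [ 0.1 -0.5 -0.6  1.   0.1  1.5] [-0.5 -0.2  0.3] 30.255732880423864 40.07909369087429
[146. 340. 286. 349. 288. 347.]
dx dy dz [ 3.7  0.  -5.3] pitch,yaw deg [ 0.  -0.9] [ 0.5 -0.7 -0.9  0.5 -0.8  1.5  0.  -0.1]
[47.482 50.927 67.108]
[[ 1.    -0.002  0.003]
 [ 0.002  1.    -0.005]
 [-0.003  0.005  1.   ]]
[-0.009, -0.075, 0.389, -0.007, -0.004, -0.003] rows 2
```

View pics/w_pre.png

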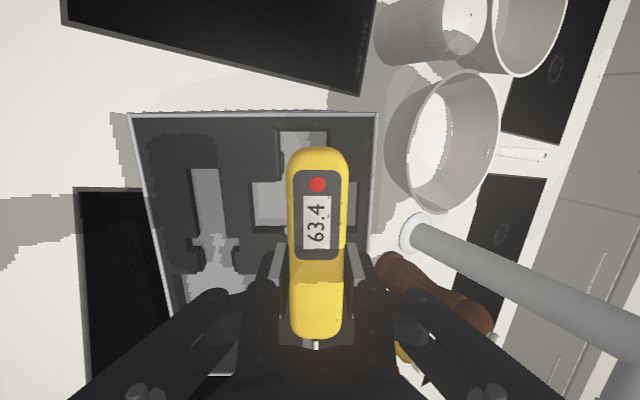

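```bash
python3 - <<'E'
from plan import *
s,tp,tr=pickle.load(open("w_pre.pkl","rb"))
print("corners pred",proj(s,stpt(q,-80,128,115-160*T30)),proj(s,stpt(q,80,128,115)))
f=s["frame"][100:300,110:390]; c=np.ascontiguousarray(f[...,::-1])
c=cv2.resize(c,None,fx=2.8,fy=2.8,interpolation=2)
c=cv2.convertScaleAbs(c,alpha=1.4)
def poly(pts,col):
    pp=np.array([(proj(s,fpt(*x))-[110,100]+.5)*2.8 for x in pts]); cv2.polylines(c,[pp.astype(int)],True,col,1)
h=0
W=42.5
poly([(38.2-18,53+60.5,h),(38.2+18,53+60.5,h),(38.2+18,53+22,h),(38.2+W,53+22,h),(38.2+W,53-22,h),(38.2-W,53-22,h),(38.2-W,53+22,h),(38.2-18,53+22,h)],(0,0,255))
k=-37;W=38
poly([(k+10,-29+106+6,h),(k-10,-29+106+6,h),(k-10,25,h),(k-20,25,h),(k-20,17,h),(k-14.5,17,h),(k-14.5,-7,h),(k-W,-7,h),(k+W,-7,h),(k+14.5,-7,h),(k+14.5,17,h),(k+20,17,h),(k+20,25,h),(k+10,25,h)],(0,255,0))
poly([(-92.4,128,0),(92.4,128,0),(92.4,-128,0),(-92.4,-128,0)],(255,255,0))
cv2.imwrite("pics/ov.png",c)
E
```

```text
corners pred [126.  112.8] [380.4 112.5]
```

View pics/ov.png

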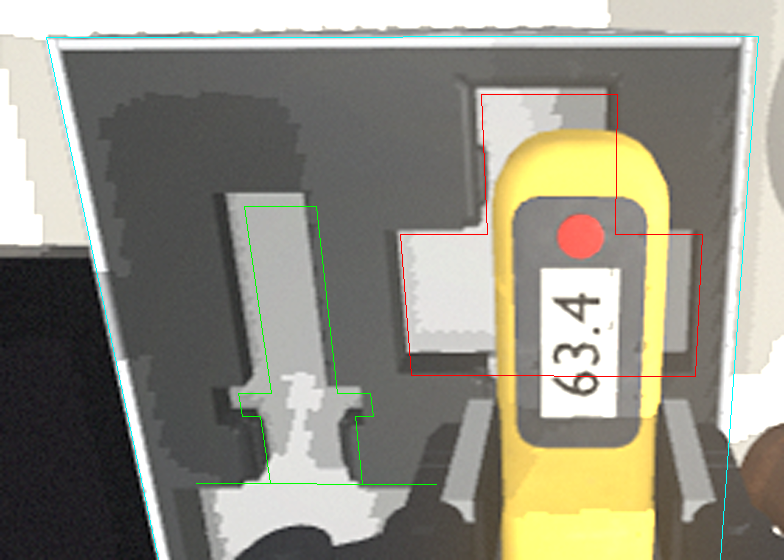

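```bash
python3 - <<'E'
from plan import *
s,tp,tr=pickle.load(open("w_pre.pkl","rb"))
g=cv2.cvtColor(s["frame"],cv2.COLOR_RGB2GRAY)
print("r142 270-340",g[140:144,270:340].mean(0).astype(int).tolist())
print("r205 240-300",g[203:208,244:292].mean(0).astype(int).tolist(), "right",g[203:208,345:372].mean(0).astype(int).tolist())
print("c265 rows170-245",g[170:245,262:275].mean(1).astype(int).tolist())
for p,h in (((280.4,139.3),-11),((254.6,203.5),-15),((267,225.7),-15),((267,183.5),0),((275,140),0),((330,140),0),((183,275),-15)): print(p,h,onface(s,p,q,h)[1])
cam=-np.array(s["R"]).T@s["t"]; print("cam in face",F.T@(cam-O))
s0=pickle.load(open("w_stand.pkl","rb")); cam=-np.array(s0["R"]).T@s0["t"]; print("cam0",F.T@(cam-O))
g0=cv2.cvtColor(s0["frame"],cv2.COLOR_RGB2GRAY)
print("stand r200 330-350",g0[199:202,330:356].mean(0).astype(int).tolist())
print("stand r140 260-325",g0[140:144,264:324].mean(0).astype(int).tolist())
print("stand r172 275-310",g0[170:174,276:308].mean(0).astype(int).tolist())
E
```

```text
r142 270-340 [76, 75, 75, 74, 79, 91, 92, 78, 71, 63, 119, 155, 156, 159, 162, 161, 162, 161, 161, 162, 162, 162, 162, 161, 162, 162, 162, 162, 161, 156, 151, 150, 150, 150, 150, 150, 147, 143, 144, 145, 133, 118, 119, 119, 119, 120, 119, 119, 119, 119, 119, 119, 119, 120, 120, 113, 84, 58, 63, 65, 69, 72, 74, 74, 74, 73, 74, 74, 75, 74]
r205 240-300 [72, 72, 72, 73, 73, 66, 60, 61, 57, 88, 132, 149, 146, 147, 155, 161, 162, 162, 162, 162, 162, 162, 162, 162, 162, 162, 162, 163, 162, 163, 162, 162, 161, 163, 162, 162, 163, 162, 162, 163, 163, 165, 144, 121, 135, 145, 152, 157] right [210, 199, 156, 116, 119, 120, 120, 119, 121, 122, 106, 75, 63, 71, 78, 80, 81, 82, 81, 79, 78, 79, 77, 87, 129, 169, 195]
c265 rows170-245 [74, 74, 74, 74, 74, 74, 74, 74, 74, 73, 73, 78, 125, 166, 163, 162, 162, 162, 163, 163, 163, 162, 163, 163, 162, 163, 163, 163, 163, 163, 163, 162, 163, 162, 162, 162, 162, 162, 162, 162, 162, 162, 162, 162, 162, 162, 162, 162, 152, 146, 146, 147, 147, 147, 148, 131, 48, 53, 55, 55, 55, 54, 56, 66, 77, 75, 75, 76, 75, 75, 75, 75, 75, 75, 75]
(280.4, 139.3) -11 [ 17.7
[... 171 characters left out ...]
8.4   0. ]
(183, 275) -15 [-81.1 -20.1  -0. ]
cam in face [ 47.2 134.8 210.1]
cam0 [159.2  21.9 294.9]
stand r200 330-350 [64, 66, 66, 65, 66, 66, 67, 65, 61, 54, 78, 105, 116, 119, 122, 102, 69, 65, 68, 67, 67, 67, 68, 68, 68, 69]
stand r140 260-325 [59, 64, 63, 61, 60, 61, 60, 59, 56, 108, 140, 141, 146, 148, 147, 146, 147, 147, 146, 147, 147, 147, 147, 147, 146, 146, 146, 146, 147, 147, 146, 146, 147, 147, 146, 147, 147, 147, 147, 146, 147, 147, 147, 146, 143, 131, 119, 115, 115, 116, 116, 116, 116, 117, 118, 100, 69, 64, 65, 66]
stand r172 275-310 [63, 63, 66, 69, 76, 72, 59, 60, 63, 79, 122, 146, 148, 147, 147, 147, 148, 148, 145, 128, 115, 116, 116, 116, 90, 55, 63, 64, 64, 65, 64, 64]
```

```bash
python3 - <<'E'
from plan import *
np.set_printoptions(precision=3,suppress=True)
tgt=lambda h:fpt(36,53,-3+h)-RP@[3.4,0,-6]
chain([(tgt(14),RP),(tgt(0),RP)])
s0=pickle.load(open("w_stand.pkl","rb"))
for p,h in (((273,142),-15),((318.5,142),0),((285.5,172),-11),((300,172),0),((345.5,200.5),0)): print(p,h,onface(s0,p,q,h)[1])
E
```

```text
[-0.013, -0.093, 0.518, -0.007, -0.004, -0.003] rows 2 
[0.0, 0.0, 0.117, 0.0, 0.0, 0.0] rows 1 
(273, 142) -15 [-83.469 -35.798  -0.   ]
(318.5, 142) 0 [ -3.326 -23.021  -0.   ]
(285.5, 172) -11 [-56.749 -72.647   0.   ]
(300, 172) 0 [-26.338 -64.693  -0.   ]
(345.5, 200.5) 0 [ 40.988 -86.443   0.   ]
```

>>> {"api": "apply_moves", "payload": {"increments": [[-0.013,-0.095,0.25,-0.007,-0.004,-0.003],[-0.013,-0.095,0.52,-0.007,-0.004,-0.003],[-0.013,-0.095,0.52,-0.007,-0.004,-0.003],[-0.013,-0.095,0.52,-0.007,-0.004,-0.003],[-0.013,-0.095,0.52,-0.007,-0.004,-0.003]]}}

```text
clock: 10.0
tcp_pos: [538.5, 55.9, 90.4]
tcp_rot: [[-0.171, 0.854, 0.492], [0.985, 0.148, 0.086], [0.0, 0.5, -0.866]]
force: [0.2, -0.1, 0.2]
gripper_width: 30.4
finger_force: 41.3
```

```bash
python3 - <<'E'
from plan import *
np.set_printoptions(precision=3,suppress=True)
st=r.state(); print(st["clock"],F.T@(np.array(st["tcp_pos"])-O),F.T@np.array(st["force"]))
tgt=lambda h:fpt(35.8,53,-3+h)-RP@[3.4,0,-6]
chain([(tgt(0),RP)])
E
```

```text
10.0 [35.613 50.191  4.421] [ 0.28  -0.123  0.022]
[-0.005, 0.002, 0.112, -0.001, -0.001, 0.0] rows 1
```

Descending in small steps while watching the force.

>>> {"api": "apply_moves", "payload": {"increments": [[-0.005,0,0.02,0,0,0],[-0.005,0,0.04,0,0,0],[-0.005,0,0.06,0,0,0],[-0.005,0,0.07,0,0,0],[-0.005,0,0.07,0,0,0]]}}

```text
clock: 10.5
tcp_pos: [542.7, 56.5, 83.1]
tcp_rot: [[-0.172, 0.852, 0.494], [0.985, 0.148, 0.086], [0.0, 0.502, -0.865]]
force: [2.8, 0.4, 0.9]
gripper_width: 30.1
finger_force: 41.2
```

```bash
cat > fs.py <<'E'
from plan import *
st=r.state(); print(st["clock"],"face pos",F.T@(np.array(st["tcp_pos"])-O),"face force u v n",F.T@np.array(st["force"]),"torque tool",np.round(np.array(st["tcp_rot"]).T@np.array(st["ft_torque"]),2),st["gripper_width"])
E
python3 fs.py
```

```text
10.5 face pos [35.6 50.1 -4.1] face force u v n [ 2.9 -0.  -0.6] torque tool [-0.3 -0.1 -0.1] 30.061148537357383
```

>>> {"api": "apply_moves", "payload": {"increments": [[0,0.006,0.01,0,0,0],[0,0.006,0.02,0,0,0],[0,0.006,0.03,0,0,0],[0,0.006,0.03,0,0,0]]}}

```text
clock: 10.9
tcp_pos: [543.8, 56.7, 82.3]
tcp_rot: [[-0.171, 0.853, 0.493], [0.985, 0.148, 0.086], [0.0, 0.5, -0.866]]
force: [-36.1, -4.8, 33.6]
gripper_width: 30.7
finger_force: 48.5
```

```bash
python3 fs.py
```

```text
10.9 face pos [36.2 50.1 -5.3] face force u v n [-14.7   1.4  47.3] torque tool [3.8 0.2 0. ] 30.718045844435256
```

>>> {"api": "apply_moves", "payload": {"increments": [[0,-0.004,-0.02,0,0,0],[0,-0.004,-0.02,0,0,0],[0,-0.004,-0.02,0,0,0]]}}

```text
clock: 11.2
tcp_pos: [543.3, 56.7, 82.3]
tcp_rot: [[-0.172, 0.852, 0.494], [0.985, 0.148, 0.086], [0.0, 0.501, -0.865]]
force: [-3.5, -1.3, 7.9]
gripper_width: 30.3
finger_force: 43.8
```

```bash
python3 fs.py
```

```text
11.2 face pos [35.8 50.2 -5.1] face force u v n [ 0.8 -0.7  8.7] torque tool [ 0.4 -0.  -0. ] 30.34084167975322
```

>>> {"api": "apply_moves", "payload": {"increments": [[0,0,0,0,0,0],[0,0,0,0,0,0],[0,0,0,0,0,0],[0,0,0,0,0,0]], "hand": 0.46}}

```text
clock: 11.6
tcp_pos: [542.7, 56.6, 81.1]
tcp_rot: [[-0.172, 0.853, 0.492], [0.985, 0.148, 0.086], [0.001, 0.5, -0.866]]
force: [0.4, 1.1, -0.1]
gripper_width: 45.8
finger_force: 0.0
```

>>> {"api": "apply_moves", "payload": {"increments": [[0,0,-0.1,0,0,0],[0,0,-0.3,0,0,0],[0,0,-0.6,0,0,0],[0,0,-0.6,0,0,0]]}}

```text
clock: 12.0
tcp_pos: [507.9, 50.3, 149.9]
tcp_rot: [[-0.171, 0.849, 0.499], [0.985, 0.148, 0.087], [-0.0, 0.506, -0.862]]
force: [0.4, 0.6, 1.8]
gripper_width: 45.9
finger_force: 0.0
```

```bash
python3 fs.py; python3 look.py w_rel; python3 - <<'E'
from plan import *
s,tp,tr=pickle.load(open("w_rel.pkl","rb"))
for n in("probe_center","probe_pocket"):print(n,[(np.round(e["centre"],1),round(e["score"],2),onface(s,e["centre"],q,-3)[1]) for e in r.spot_point("wrist",n)[:2]])
im=cv2.cvtColor(s["frame"],cv2.COLOR_RGB2HSV); m=cv2.inRange(im,(18,120,60),(36,255,255))
m=cv2.morphologyEx(m,cv2.MORPH_CLOSE,np.ones((25,25)));n,l,stt,c=cv2.connectedComponentsWithStats(m);k=1+np.argmax(stt[1:,4]);M=l==k
print(stt[k])
for row in range(stt[k][1]+12,stt[k][1]+stt[k][3],15):
    x=np.where(M[row])[0]; a,b=[onface(s,(e,row),q,0.5)[1] for e in(x[0]-.5,x[-1]+.5)]; print(row,x[0],x[-1],a[:2],b[:2],"w",b[0]-a[0])
print("ends",onface(s,(318,stt[k][1]-.5),q,3)[1],onface(s,(318,stt[k][1]+stt[k][3]),q,3)[1])
E
```

```text
12.0 face pos [38.5 49.9 71.4] face force u v n [1.3 0.5 1.4] torque tool [ 0.4 -0.  -0. ] 45.859238413539735
12.05 [508.   50.4 147.7] [ 0.1 -0.6 -0.6  1.   0.1  1.5] [ 0.1 -0.2 -0.1] 45.814304845918876 0.0
probe_center [(array([315.2, 202. ]), 0.82, array([37.6, 55.4, -0. ]))]
probe_pocket [(array([397.7,  37.2]), 0.26, array([ 94.6, 176.4,  -0. ]))]
[ 292  132   42  138 3360]
144 293 333 [ 20.3 103.8] [ 51.6 103.8] w 31.3044558382421
159 292 333 [19.2 92.2] [51.8 92.2] w 32.64138289166482
174 293 333 [19.7 80.2] [52.1 80.2] w 32.445853992012104
189 294 332 [20.1 67.8] [51.6 67.8] w 31.43623011794827
204 294 332 [19.8 54.9] [51.8 54.9] w 32.03101819448037
219 294 331 [19.5 41.6] [51.3 41.5] w 31.810814663012252
234 294 331 [19.1 27.6] [51.6 27.6] w 32.43634556991914
249 295 331 [19.6 13.2] [51.9 13.1] w 32.217087956077336
264 298 328 [21.9 -1.9] [49.5 -2. ] w 27.545224277493688
ends [ 39.7 113.3   0. ] [40.1 -6.5 -0. ]
```

```bash
python3 - <<'E'
from plan import *
np.set_printoptions(precision=3,suppress=True)
chain([(fpt(35.7,53,11),RP)])
E
```

```text
[0.024, 0.003, 0.466, 0.001, -0.001, 0.001] rows 2
```

View pics/w_rel.png

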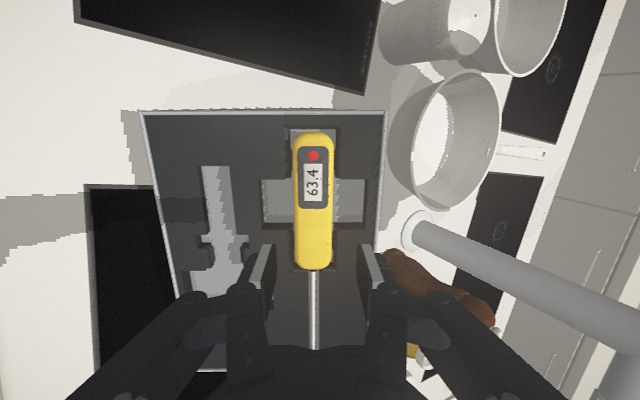

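The thermometer lies straight in its cut-out, with the body at (314,200) and the stem in its slot. I'll press it with closed fingers to confirm it is home.

>>> {"api": "apply_moves", "payload": {"increments": [[0.024,0.003,0.3,0,0,0],[0.024,0.003,0.46,0,0,0],[0.024,0.003,0.46,0,0,0],[0.024,0.003,0.46,0,0,0],[0.024,0.003,0.46,0,0,0]], "hand": 1}}

```text
clock: 12.65
tcp_pos: [534.5, 58.0, 97.1]
tcp_rot: [[-0.172, 0.853, 0.493], [0.985, 0.148, 0.086], [0.0, 0.501, -0.866]]
force: [0.1, 0.2, 0.4]
gripper_width: 0.1
finger_force: 0.0
```

>>> {"api": "apply_moves", "payload": {"increments": [[0,0,0.01,0,0,0],[0,0,0.02,0,0,0],[0,0,0.03,0,0,0],[0,0,0.03,0,0,0]]}}

```text
clock: 13.05
tcp_pos: [536.3, 58.4, 93.2]
tcp_rot: [[-0.172, 0.853, 0.493], [0.985, 0.148, 0.086], [0.0, 0.5, -0.866]]
force: [-0.8, 0.8, 0.1]
gripper_width: -0.2
finger_force: 0.0
```

```bash
python3 fs.py
```

```text
13.05 face pos [35.5 53.   7.7] face force u v n [-0.5  0.9  0.4] torque tool [ 0.4 -0.  -0. ] -0.18167745972699445
```

>>> {"api": "apply_moves", "payload": {"increments": [[0,0,0.006,0,0,0],[0,0,0.012,0,0,0],[0,0,0.018,0,0,0],[0,0,0.018,0,0,0],[0,0,0.018,0,0,0]]}}

```text
clock: 13.55
tcp_pos: [537.2, 58.5, 92.1]
tcp_rot: [[-0.172, 0.853, 0.493], [0.985, 0.148, 0.086], [0.0, 0.5, -0.866]]
force: [-10.4, -1.8, 8.2]
gripper_width: 0.1
finger_force: 6.4
```

>>> {"api": "apply_moves", "payload": {"increments": [[0,0,0.005,0,0,0],[0,0,0.005,0,0,0],[0,0,0.005,0,0,0]]}}

```text
clock: 13.85
tcp_pos: [537.2, 58.5, 92.0]
tcp_rot: [[-0.172, 0.853, 0.493], [0.985, 0.148, 0.086], [0.0, 0.5, -0.866]]
force: [-18.4, -2.6, 15.0]
gripper_width: -0.1
finger_force: 11.3
```

```bash
python3 fs.py
```

```text
13.85 face pos [35.7 53.   6.2] face force u v n [-8.6  0.6 22.2] torque tool [2.3 0.2 0. ] -0.13186173835806012
```

>>> {"api": "apply_moves", "payload": {"increments": [[0,0,-0.03,0,0,0],[0,0.067,-0.03,0,0,0],[0,0.067,-0.03,0,0,0]]}}

```text
clock: 14.15
tcp_pos: [543.9, 59.7, 99.0]
tcp_rot: [[-0.172, 0.852, 0.494], [0.985, 0.148, 0.086], [0.0, 0.502, -0.865]]
force: [0.4, 0.2, -0.3]
gripper_width: 0.1
finger_force: 0.0
```

>>> {"api": "apply_moves", "payload": {"increments": [[0,0,0.01,0,0,0],[0,0,0.02,0,0,0],[0,0,0.025,0,0,0],[0,0,0.025,0,0,0],[0,0,0.025,0,0,0]]}}

```text
clock: 14.65
tcp_pos: [543.9, 59.7, 95.9]
tcp_rot: [[-0.172, 0.853, 0.493], [0.985, 0.148, 0.086], [0.0, 0.5, -0.866]]
force: [-13.5, -1.3, 10.8]
gripper_width: -0.2
finger_force: 7.9
```

```bash
python3 fs.py
```

```text
14.65 face pos [43.6 53.1  6.2] face force u v n [-6.3  1.1 16.1] torque tool [ 1.6  0.1 -0. ] -0.23000906417061076
```

>>> {"api": "apply_moves", "payload": {"increments": [[0,0,-0.025,0,0,0],[0,-0.134,-0.025,0,0,0],[0,-0.134,-0.025,0,0,0],[0,-0.134,-0.025,0,0,0]]}}

```text
clock: 15.05
tcp_pos: [529.2, 57.1, 89.9]
tcp_rot: [[-0.172, 0.853, 0.493], [0.985, 0.148, 0.086], [0.0, 0.501, -0.866]]
force: [-0.1, 0.3, 0.4]
gripper_width: -0.1
finger_force: 0.0
```

>>> {"api": "apply_moves", "payload": {"increments": [[0,0,0.01,0,0,0],[0,0,0.02,0,0,0],[0,0,0.025,0,0,0],[0,0,0.025,0,0,0],[0,0,0.025,0,0,0]]}}

```text
clock: 15.55
tcp_pos: [530.7, 57.4, 88.2]
tcp_rot: [[-0.172, 0.853, 0.493], [0.985, 0.148, 0.086], [0.0, 0.501, -0.866]]
force: [-10.3, -1.3, 8.3]
gripper_width: -0.0
finger_force: 6.2
```

```bash
python3 fs.py
```

```text
15.55 face pos [28.1 53.   6.2] face force u v n [-4.9  0.5 12.4] torque tool [ 1.3  0.  -0. ] -0.008764207066763367
```

```bash
python3 - <<'E'
from plan import *
np.set_printoptions(precision=3,suppress=True)
def D(y): y=np.radians(y); x=np.array([np.cos(y),np.sin(y),0]); z=np.array([0,0,-1.]); return np.c_[x,np.cross(z,x),z]
p,R=np.array(r.state()["tcp_pos"]),np.array(r.state()["tcp_rot"])
a=p-R[:,2]*90
chain([(a,None),(a+[0,40,40],D(112)),([495,165,215],D(150)),([485,275,205],D(188)),([478,370,200],D(222)),([478,382,200],D(249.5))])
E
```

```text
[0.0, -0.0, -0.75, 0.0, 0.0, 0.0] rows 3 
[0.329, 0.216, -0.26, 0.665, 0.07, -0.263] rows 4 
[0.555, 0.303, -0.074, 0.0, 0.0, -0.845] rows 5 
[0.53, 0.752, 0.083, 0.0, 0.0, -0.844] rows 5 
[-0.052, 0.792, 0.042, -0.0, 0.0, -0.756] rows 5 
[-0.067, 0.074, 0.0, -0.0, 0.0, -0.611] rows 4
```

>>> {"api": "apply_moves", "payload": {"increments": [[0,0,-0.3,0,0,0],[0,0,-0.75,0,0,0],[0,0,-0.75,0,0,0],[0,0,-0.75,0,0,0]]}}

```text
clock: 15.95
tcp_pos: [486.9, 49.6, 167.5]
tcp_rot: [[-0.172, 0.851, 0.496], [0.985, 0.148, 0.086], [0.0, 0.504, -0.864]]
force: [-0.5, 0.1, -0.9]
gripper_width: -0.0
finger_force: 0.0
```

>>> {"api": "apply_moves", "payload": {"increments": [[0.33,0.216,-0.26,0.665,0.07,-0.263],[0.33,0.216,-0.26,0.665,0.07,-0.263],[0.33,0.216,-0.26,0.665,0.07,-0.263],[0.33,0.216,-0.26,0.665,0.07,-0.263],[0.33,0.216,-0.26,0.665,0.07,-0.263],[0.33,0.216,-0.26,0.665,0.07,-0.263]], "hand": 0.1}}

```text
clock: 16.55
tcp_pos: [486.6, 90.0, 202.5]
tcp_rot: [[-0.374, 0.927, -0.003], [0.928, 0.374, -0.0], [0.001, -0.003, -1.0]]
force: [-0.4, -0.8, -0.2]
gripper_width: 77.0
finger_force: 0.0
```

>>> {"api": "apply_moves", "payload": {"increments": [[0.555,0.3,-0.074,0,0,-0.845],[0.555,0.3,-0.074,0,0,-0.845],[0.555,0.3,-0.074,0,0,-0.845],[0.555,0.3,-0.074,0,0,-0.845],[0.555,0.3,-0.074,0,0,-0.845],[0.555,0.3,-0.074,0,0,-0.845]]}}

```text
clock: 17.15
tcp_pos: [493.7, 164.8, 215.6]
tcp_rot: [[-0.866, 0.5, 0.004], [0.5, 0.866, 0.002], [-0.003, 0.004, -1.0]]
force: [0.5, 0.3, 0.4]
gripper_width: 76.6
finger_force: 0.0
```

>>> {"api": "apply_moves", "payload": {"increments": [[0.53,0.75,0.083,0,0,-0.845],[0.53,0.75,0.083,0,0,-0.845],[0.53,0.75,0.083,0,0,-0.845],[0.53,0.75,0.083,0,0,-0.845],[0.53,0.75,0.083,0,0,-0.845],[0.53,0.75,0.083,0,0,-0.845]]}}

```text
clock: 17.75
tcp_pos: [484.0, 274.6, 205.1]
tcp_rot: [[-0.99, -0.138, 0.002], [-0.138, 0.99, 0.001], [-0.003, 0.001, -1.0]]
force: [0.1, -0.0, -0.9]
gripper_width: 76.5
finger_force: 0.0
```

>>> {"api": "apply_moves", "payload": {"increments": [[-0.05,0.79,0.042,0,0,-0.755],[-0.05,0.79,0.042,0,0,-0.755],[-0.05,0.79,0.042,0,0,-0.755],[-0.05,0.79,0.042,0,0,-0.755],[-0.05,0.79,0.042,0,0,-0.755]]}}

```text
clock: 18.25
tcp_pos: [476.8, 369.4, 199.7]
tcp_rot: [[-0.744, -0.668, 0.001], [-0.668, 0.744, 0.001], [-0.001, 0.0, -1.0]]
force: [-0.3, -0.4, 0.5]
gripper_width: 77.1
finger_force: 0.0
```

>>> {"api": "apply_moves", "payload": {"increments": [[-0.067,0.074,0,0,0,-0.61],[-0.067,0.074,0,0,0,-0.61],[-0.067,0.074,0,0,0,-0.61],[-0.067,0.074,0,0,0,-0.61],[-0.067,0.074,0,0,0,-0.61]]}}

```text
clock: 18.75
tcp_pos: [477.2, 381.0, 199.7]
tcp_rot: [[-0.357, -0.934, 0.001], [-0.934, 0.357, 0.001], [-0.001, -0.0, -1.0]]
force: [-0.1, 0.9, -0.3]
gripper_width: 76.6
finger_force: 0.0
```

```bash
python3 look.py w_kn; python3 - <<'E'
from plan import *
s,tp,tr=pickle.load(open("w_kn.pkl","rb")); print(np.array(tr).round(3))
for n in("knife_center","knife_tip"):print(n,[(np.round(e["centre"],1),round(e["score"],2),onz(s,e["centre"],8)) for e in r.spot_point("wrist",n)[:3]])
im=cv2.cvtColor(s["frame"],cv2.COLOR_RGB2HSV); m=cv2.inRange(im,(4,80,60),(20,255,255))
n,l,stt,c=cv2.connectedComponentsWithStats(m)
for k in 1+np.argsort(-stt[1:,4])[:4]:
    cnt=max(cv2.findContours((l==k).astype(np.uint8),0,1)[0],key=len)[:,0].astype(float)
    print(stt[k],cv2.minAreaRect(np.array([onz(s,p,12)[:2] for p in cnt],np.float32)))
E
```

```text
18.8 [477.2 381.1 199.6] [ 0.7  0.2  0.3  1.6  0.  -0.5] [ 0.6 -0.8  0.4] 76.8681301493555 0.0
[[-0.4 -0.9  0. ]
 [-0.9  0.4  0. ]
 [-0.  -0.  -1. ]]
knife_center [(array([405.3, 331.4]), 0.81, array([437. , 660.1,   8. ])), (array([365.2, 250.2]), 0.7, array([451.8, 503.6,   8. ])), (array([319.5, 130.8]), 0.56, array([453.9, 332.5,   8. ]))]
knife_tip [(array([322. ,  31.1]), 0.79, array([415.2, 237.5,   8. ])), (array([363.2, 202.6]), 0.74, array([433.3, 436.6,   8. ]))]
[ 311   89   23   84 1808] ((451.8955078125, 334.95404052734375), (94.37173461914062, 25.30694580078125), 68.75737762451172)
[358 232  19  42 514] ((450.6078796386719, 506.254638671875), (63.04841995239258, 17.55536651611328), 80.91325378417969)
[634 104   1   1   1] ((112.2002182006836, 431.073486328125), (0.0, 0.0), 0.0)
[159 237   1   1   1] ((700.7411499023438, 384.7605895996094), (0.0, 0.0), 0.0)
```

```bash
python3 - <<'E'
from plan import *
np.set_printoptions(precision=3,suppress=True)
chain([([452.5,334,100],None),([452.5,334,4],None)])
E
```

```text
[0.441, 0.052, 0.828, 0.0, 0.0, 0.0] rows 3 
[0.0, 0.001, 0.8, 0.0, 0.0, 0.0] rows 3
```

>>> {"api": "apply_moves", "payload": {"increments": [[0.44,0.052,0.83,0,0,0.005],[0.44,0.052,0.83,0,0,0.005],[0.44,0.052,0.83,0,0,0.005],[0.44,0.052,0.83,0,0,0.005],[0.44,0.052,0.83,0,0,0.005]]}}

```text
clock: 19.4
tcp_pos: [453.4, 334.7, 100.8]
tcp_rot: [[-0.356, -0.934, 0.001], [-0.934, 0.356, 0.001], [-0.002, -0.001, -1.0]]
force: [0.3, -0.4, 0.5]
gripper_width: 76.9
finger_force: 0.0
```

>>> {"api": "apply_moves", "payload": {"increments": [[0,0,0.35,0,0,0],[0,0,0.7,0,0,0],[0,0,0.8,0,0,0],[0,0,0.8,0,0,0],[0,0,0.8,0,0,0]]}}

```text
clock: 19.9
tcp_pos: [454.0, 335.3, 6.0]
tcp_rot: [[-0.355, -0.935, 0.002], [-0.935, 0.355, 0.002], [-0.003, -0.001, -1.0]]
force: [0.1, -1.3, 0.9]
gripper_width: 76.8
finger_force: 0.0
```

```bash
python3 -c "
from h import *
st=r.state();print(st['tcp_pos'],st['force'])"
```

```text
[454.00756149 335.27607842   6.0415608 ] [ 0.12325154 -1.33730665  0.94803636]
```

>>> {"api": "apply_moves", "payload": {"increments": [[0,0,0,0,0,0],[0,0,0,0,0,0],[0,0,0,0,0,0],[0,0,0,0,0,0],[0,0,0,0,0,0],[0,0,0,0,0,0],[0,0,0,0,0,0],[0,0,0,0,0,0]], "hand": 1, "force": 50}}

```text
clock: 20.7
tcp_pos: [453.2, 334.5, 4.6]
tcp_rot: [[-0.355, -0.935, 0.001], [-0.935, 0.355, 0.001], [-0.001, -0.001, -1.0]]
force: [-1.3, -0.9, 5.7]
gripper_width: 23.4
finger_force: 50.0
```

>>> {"api": "apply_moves", "payload": {"increments": [[0,0,-0.3,0,0,0],[0,0,-0.6,0,0,0],[0,0,-1,0,0,0],[0,0,-1,0,0,0],[0,0,-1,0,0,0]]}}

```text
clock: 21.2
tcp_pos: [453.2, 334.5, 124.6]
tcp_rot: [[-0.355, -0.935, 0.002], [-0.935, 0.355, 0.001], [-0.002, -0.001, -1.0]]
force: [0.1, -0.3, -1.9]
gripper_width: 23.4
finger_force: 49.5
```

```bash
python3 look.py w_kheld; python3 - <<'E'
from plan import *
s,tp,tr=pickle.load(open("w_kheld.pkl","rb")); tp=np.array(tp);tr=np.array(tr)
im=cv2.cvtColor(s["frame"],cv2.COLOR_RGB2HSV); m=cv2.inRange(im,(4,80,60),(20,255,255))
n,l,stt,c=cv2.connectedComponentsWithStats(m);k=1+np.argmax(stt[1:,4]);M=l==k;print(stt[k])
o=lambda p,h:(lambda a,d:tr.T@(a+d*(((tp-h*tr[:,2]-a)@tr[:,2])/(d@tr[:,2]))-tp))(*ray(s,p))
for row in range(stt[k][1]+5,stt[k][1]+stt[k][3],15):
    x=np.where(M[row])[0]; a,b=o((x[0],row),8),o((x[-1]+1,row),8); print(row,x[0],x[-1],a[:2],b[:2])
for n in("knife_center","knife_tip"):print(n,[(np.round(e["centre"],1),round(e["score"],2),o(e["centre"],4)) for e in r.spot_point("wrist",n)[:3]])
E
```

```text
21.25 [452.6 334.1 123.1] [ 0.6  0.1 -0.   1.4  0.  -0.6] [-0.8 -0.1 -1.1] 23.641234088515336 49.519933462142944
[ 292  184   50  151 6538]
189 292 340 [ 43.  -12.5] [43.  12.6]
204 292 340 [ 34.8 -12.7] [34.8 12.9]
219 293 340 [ 26.2 -12.4] [26.3 13.1]
234 293 339 [ 17.4 -12.7] [17.4 12.9]
249 294 338 [  8.2 -12.4] [ 8.2 12.6]
264 295 337 [ -1.5 -12.1] [-1.4 12.3]
279 295 337 [-11.5 -12.3] [-11.4  12.5]
294 295 337 [-21.9 -12.6] [-21.9  12.8]
309 295 337 [-32.8 -12.8] [-32.8  13.1]
324 295 336 [-44.2 -13.1] [-44.2  12.8]
knife_center [(array([313.5, 260.7]), 0.75, array([-1.8, -1.6, -4. ]))]
knife_tip []
```

```bash
python3 - <<'E'
from plan import *
s=pickle.load(open("w_stand.pkl","rb")); g=cv2.cvtColor(s["frame"],cv2.COLOR_RGB2GRAY)
def edges(c,r0,r1,tag):
    pr=g[r0:r1,c-1:c+2].mean(1); d=np.diff(pr)
    print(tag,c,[(r0+i+.5+.5, int(d[i]), onface(s,(c+.5,r0+i+1),q,0)[1][:2].round(1).tolist(), onface(s,(c+.5,r0+i+1),q,-11)[1][:2].round(1).tolist()) for i in range(len(d)) if abs(d[i])>11])
edges(292,160,190,"handle end"); edges(299,35,50,"blade end"); edges(298,36,50,"blade end"); edges(278,115,165,"block"); edges(308,115,170,"block");edges(288,92,112,"guard");edges(306,92,112,"guard")
edges(390//1-20,45,105,"probe block"); edges(335,40,105,"probe block")
edges(365,2,15,"probe end")
E
```

```text
handle end 292 [(179.0, -40, [-37.2, -76.4], [-44.5, -80.0]), (180.0, -48, [-37.1, -77.7], [-44.4, -81.4])]
blade end 299 [(41.0, 48, [-39.7, 85.1], [-47.2, 87.5]), (42.0, 42, [-39.7, 84.1], [-47.1, 86.4])]
blade end 298 [(41.0, 53, [-41.1, 85.1], [-48.6, 87.5]), (42.0, 38, [-41.0, 84.1], [-48.5, 86.4])]
block 278 [(123.0, 21, [-64.1, -7.7], [-72.4, -8.8]), (124.0, 68, [-64.0, -9.0], [-72.3, -10.1]), (155.0, -61, [-61.8, -48.6], [-70.0, -51.3]), (156.0, -31, [-61.7, -50.0], [-69.9, -52.7]), (158.0, 13, [-61.5, -52.6], [-69.8, -55.4])]
block 308 [(127.0, 12, [-18.9, -7.3], [-25.6, -8.4]), (128.0, 64, [-18.8, -8.5], [-25.5, -9.6]), (145.0, 16, [-16.9, -28.7], [-23.5, -30.6]), (153.0, 11, [-16.0, -38.4], [-22.5, -40.6]), (158.0, -13, [-15.4, -44.6], [-21.9, -47.0]), (160.0, 12, [-15.2, -47.0], [-21.7, -49.6]), (161.0, -22, [-15.0, -48.3], [-21.5, -50.9]), (162.0, -60, [-14.9, -49.5], [-21.4, -52.2])]
guard 288 [(94.0, 16, [-50.9, 28.0], [-58.8, 28.2]), (95.0, 49, [-50.9, 26.9], [-58.7, 27.1]), (96.0, 12, [-50.8, 25.7], [-58.6, 25.9]), (106.0, -49, [-50.0, 14.2], [-57.8, 13.9])]
guard 306 [(96.0, 18, [-25.0, 27.5], [-31.9, 27.7]), (97.0, 36, [-24.9, 26.4], [-31.8, 26.6]), (108.0, -45, [-23.8, 14.1], [-30.6, 13.8])]
probe block 370 [(50.0, 16, [46.3, 75.9], [42.1, 77.9]), (52.0, -34, [46.6, 74.1], [42.4, 76.0]), (53.0, 54, [46.8, 73.2], [42.6, 75.1]), (98.0, -25, [53.6, 30.9], [49.7, 31.3]), (103.0, -12, [54.4, 26.0], [50.5, 26.2]), (104.0, -21, [54.6, 25.0], [50.7, 25.2])]
probe block 335 [(50.0, -15, [7.0, 75.9], [1.3, 77.9]), (52.0, 24, [7.3, 74.0], [1.6, 76.0]), (53.0, 82, [7.4, 73.0], [1.7, 75.0]), (94.0, -40, [12.5, 32.2], [7.1, 32.5]), (95.0, -34, [12.7, 31.1], [7.2, 31.5])]
probe end 365 [(9.0, 38, [35.3, 111.9], [30.7, 115.2]), (10.0, 62, [35.5, 111.0], [30.9, 114.3])]
```

```bash
python3 - <<'E'
from plan import *
np.set_printoptions(precision=3,suppress=True)
def D(y): y=np.radians(y); x=np.array([np.cos(y),np.sin(y),0]); z=np.array([0,0,-1.]); return np.c_[x,np.cross(z,x),z]
tgt=lambda h:fpt(-42.4,-29.8,-3+h)-RP@[0,0,-3.4]
print(tgt(0),tgt(70))
p=np.array(r.state()["tcp_pos"])
chain([(p+[0,0,90],None),([455,245,212],D(212)),([455,155,212],D(175)),([455,60,205],D(138)),([450,-20,175],D(112)),(tgt(70),RP)])
E
```

```text
[490.876 -33.549  42.069] [456.389 -39.523 102.691]
[0.002, 0.001, -0.75, 0.0, 0.0, 0.0] rows 2 
[0.682, -0.285, 0.0, 0.001, -0.003, 0.828] rows 5 
[0.398, -0.636, 0.001, -0.0, -0.0, 0.822] rows 5 
[-0.069, -0.788, 0.058, -0.0, -0.0, 0.822] rows 5 
[-0.416, -0.523, 0.25, -0.0, 0.0, 0.578] rows 4 
[-0.171, -0.012, 0.603, -0.664, -0.071, 0.264] rows 4
```

>>> {"api": "apply_moves", "payload": {"increments": [[0,0,-0.3,0,0,0],[0,0,-0.75,0,0,0],[0,0,-0.75,0,0,0],[0,0,-0.75,0,0,0]]}}

```text
clock: 21.75
tcp_pos: [453.1, 334.4, 213.9]
tcp_rot: [[-0.354, -0.935, 0.001], [-0.935, 0.354, 0.001], [-0.001, -0.0, -1.0]]
force: [0.9, 0.6, -1.5]
gripper_width: 24.0
finger_force: 49.6
```

>>> {"api": "apply_moves", "payload": {"increments": [[0.68,-0.285,0,0,0,0.828],[0.68,-0.285,0,0,0,0.828],[0.68,-0.285,0,0,0,0.828],[0.68,-0.285,0,0,0,0.828],[0.68,-0.285,0,0,0,0.828],[0.68,-0.285,0,0,0,0.828]]}}

```text
clock: 22.35
tcp_pos: [455.2, 245.3, 211.2]
tcp_rot: [[-0.849, -0.529, -0.003], [-0.529, 0.849, -0.002], [0.004, 0.0, -1.0]]
force: [-0.4, 0.1, -1.5]
gripper_width: 23.7
finger_force: 49.6
```

>>> {"api": "apply_moves", "payload": {"increments": [[0.4,-0.636,0,0,0,0.822],[0.4,-0.636,0,0,0,0.822],[0.4,-0.636,0,0,0,0.822],[0.4,-0.636,0,0,0,0.822],[0.4,-0.636,0,0,0,0.822],[0.4,-0.636,0,0,0,0.822]]}}

```text
clock: 22.95
tcp_pos: [455.1, 155.4, 212.1]
tcp_rot: [[-0.996, 0.086, -0.002], [0.086, 0.996, -0.001], [0.002, -0.001, -1.0]]
force: [-0.3, -0.3, -1.5]
gripper_width: 23.4
finger_force: 49.7
```

>>> {"api": "apply_moves", "payload": {"increments": [[-0.07,-0.788,0.058,0,0,0.822],[-0.07,-0.788,0.058,0,0,0.822],[-0.07,-0.788,0.058,0,0,0.822],[-0.07,-0.788,0.058,0,0,0.822],[-0.07,-0.788,0.058,0,0,0.822],[-0.07,-0.788,0.058,0,0,0.822]]}}

```text
clock: 23.55
tcp_pos: [455.3, 60.6, 205.7]
tcp_rot: [[-0.745, 0.668, -0.001], [0.668, 0.745, -0.0], [0.001, -0.001, -1.0]]
force: [0.0, 0.7, -0.6]
gripper_width: 23.9
finger_force: 49.9
```

>>> {"api": "apply_moves", "payload": {"increments": [[-0.416,-0.523,0.25,0,0,0.578],[-0.416,-0.523,0.25,0,0,0.578],[-0.416,-0.523,0.25,0,0,0.578],[-0.416,-0.523,0.25,0,0,0.578],[-0.416,-0.523,0.25,0,0,0.578]]}}

```text
clock: 24.05
tcp_pos: [450.7, -19.1, 176.5]
tcp_rot: [[-0.381, 0.925, -0.0], [0.925, 0.381, 0.0], [0.0, -0.0, -1.0]]
force: [-0.2, 0.5, -1.2]
gripper_width: 23.6
finger_force: 50.0
```

>>> {"api": "apply_moves", "payload": {"increments": [[-0.17,-0.012,0.6,-0.664,-0.071,0.264],[-0.17,-0.012,0.6,-0.664,-0.071,0.264],[-0.17,-0.012,0.6,-0.664,-0.071,0.264],[-0.17,-0.012,0.6,-0.664,-0.071,0.264],[-0.17,-0.012,0.6,-0.664,-0.071,0.264],[-0.17,-0.012,0.6,-0.664,-0.071,0.264]]}}

```text
clock: 24.65
tcp_pos: [457.2, -38.6, 106.0]
tcp_rot: [[-0.175, 0.853, 0.493], [0.985, 0.153, 0.085], [-0.003, 0.5, -0.866]]
force: [0.7, -0.3, 0.0]
gripper_width: 23.6
finger_force: 50.0
```

```bash
python3 fs.py; python3 look.py w_kpre; python3 - <<'E'
from plan import *
np.set_printoptions(precision=3,suppress=True)
st=r.state(); print(RP.T@np.array(st["tcp_rot"]))
tgt=lambda h:fpt(-42.4,-29.8,-3+h)-RP@[0,0,-3.4]
chain([(tgt(14),RP),(tgt(0),RP)])
s,tp,tr=pickle.load(open("w_kpre.pkl","rb"))
for n in("knife_pocket","knife_center","knife_tip"):print(n,[(np.round(e["centre"],1),round(e["score"],2),onface(s,e["centre"],q,-3)[1]) for e in r.spot_point("wrist",n)[:3]])
E
```

```text
24.65 face pos [-39.9 -29.   66. ] face force u v n [ 0.6 -0.4 -0.3] torque tool [ 0.5 -0.1  0. ] 23.630516448117774
24.7 [458.  -38.6 106.4] [-0.2 -0.7 -0.8  1.   0.2  1.2] [ 0.1  0.1 -0.7] 23.489793705853124 50.03108561038971
[[ 1.     0.005 -0.   ]
 [-0.005  1.    -0.001]
 [ 0.     0.001  1.   ]]
[-0.005, -0.028, 0.486, -0.001, 0.0, 0.006] rows 2 
[0.0, -0.0, 0.117, 0.0, 0.0, 0.0] rows 1 
knife_pocket [(array([312.5, 259.2]), 0.26, array([-43.39 , -74.896,   0.   ]))]
knife_center [(array([313.1, 256.1]), 0.88, array([-42.872, -71.795,   0.   ]))]
knife_tip [(array([313.5,  56.7]), 0.73, array([-42.985,  84.406,  -0.   ]))]
```

>>> {"api": "apply_moves", "payload": {"increments": [[-0.005,-0.028,0.25,0,0,0.006],[-0.005,-0.028,0.48,0,0,0.006],[-0.005,-0.028,0.48,0,0,0.006],[-0.005,-0.028,0.48,0,0,0.006],[-0.005,-0.028,0.48,0,0,0.006]]}}

```text
clock: 25.35
tcp_pos: [482.9, -35.0, 53.5]
tcp_rot: [[-0.167, 0.855, 0.492], [0.986, 0.144, 0.085], [0.002, 0.499, -0.867]]
force: [-0.3, 0.5, -1.3]
gripper_width: 23.9
finger_force: 50.2
```

>>> {"api": "apply_moves", "payload": {"increments": [[0,0,0.02,0,0,0],[0,0,0.04,0,0,0],[0,0,0.05,0,0,0],[0,0,0.05,0,0,0]]}}

```text
clock: 25.75
tcp_pos: [486.1, -34.6, 48.5]
tcp_rot: [[-0.167, 0.853, 0.494], [0.986, 0.144, 0.085], [0.002, 0.501, -0.865]]
force: [1.8, -0.1, 0.3]
gripper_width: 23.6
finger_force: 50.3
```

```bash
python3 fs.py
```

```text
25.75 face pos [-43.4 -30.    1.6] face force u v n [ 1.7 -0.5 -0.6] torque tool [-0.  -0.1 -0.1] 23.64130887842227
```

>>> {"api": "apply_moves", "payload": {"increments": [[0,0.007,0.015,0,0,0],[0,0.007,0.03,0,0,0],[0,0.007,0.035,0,0,0],[0,0.007,0.035,0,0,0]]}}

```text
clock: 26.15
tcp_pos: [489.0, -33.9, 45.5]
tcp_rot: [[-0.167, 0.853, 0.494], [0.986, 0.143, 0.085], [0.002, 0.501, -0.865]]
force: [1.8, 0.7, 2.3]
gripper_width: 23.5
finger_force: 50.7
```

```bash
python3 fs.py
```

```text
26.15 face pos [-42.4 -29.8  -2.5] face force u v n [2.7 0.4 1.1] torque tool [-0.2  0.2 -0. ] 23.52930898992484
```

>>> {"api": "apply_moves", "payload": {"increments": [[0,0.004,0.01,0,0,0],[0,0.004,0.02,0,0,0],[0,0.004,0.025,0,0,0],[0,0.004,0.025,0,0,0]]}}

```text
clock: 26.55
tcp_pos: [490.7, -33.7, 42.6]
tcp_rot: [[-0.167, 0.854, 0.493], [0.986, 0.143, 0.085], [0.002, 0.501, -0.866]]
force: [1.8, 1.0, 4.4]
gripper_width: 23.5
finger_force: 50.8
```

```bash
python3 fs.py
```

```text
26.55 face pos [-42.3 -29.9  -5.8] face force u v n [3.9 0.7 2.8] torque tool [-0.4  0.2 -0.1] 23.527688512257626
```

>>> {"api": "apply_moves", "payload": {"increments": [[0,0.004,0.005,0,0,0],[0,0.004,0.01,0,0,0],[0,0.004,0.01,0,0,0],[0,0.004,0.01,0,0,0]]}}

```text
clock: 26.95
tcp_pos: [490.9, -33.7, 42.5]
tcp_rot: [[-0.166, 0.854, 0.492], [0.986, 0.143, 0.085], [0.002, 0.5, -0.866]]
force: [-22.0, -0.0, 22.1]
gripper_width: 23.4
finger_force: 54.1
```

```bash
python3 fs.py
```

```text
26.95 face pos [-42.2 -29.9  -6. ] face force u v n [-7.7  3.7 30. ] torque tool [ 1.8  0.8 -0.1] 23.43740577406421
```

>>> {"api": "apply_moves", "payload": {"increments": [[0,-0.003,-0.01,0,0,0],[0,-0.003,-0.01,0,0,0]]}}

```text
clock: 27.15
tcp_pos: [490.6, -33.7, 42.6]
tcp_rot: [[-0.167, 0.854, 0.493], [0.986, 0.143, 0.085], [0.002, 0.5, -0.866]]
force: [-0.4, 0.9, 5.2]
gripper_width: 23.8
finger_force: 51.1
```

>>> {"api": "apply_moves", "payload": {"increments": [[0,0,0,0,0,0],[0,0,0,0,0,0],[0,0,0,0,0,0],[0,0,0,0,0,0]], "hand": 0.53}}

```text
clock: 27.55
tcp_pos: [490.0, -33.7, 41.7]
tcp_rot: [[-0.166, 0.855, 0.492], [0.986, 0.143, 0.085], [0.002, 0.499, -0.867]]
force: [0.4, -0.7, 0.1]
gripper_width: 40.3
finger_force: 0.0
```

>>> {"api": "apply_moves", "payload": {"increments": [[0,0,-0.1,0,0,0],[0,0,-0.3,0,0,0],[0,0,-0.6,0,0,0],[0,0,-0.6,0,0,0]]}}

```text
clock: 27.95
tcp_pos: [455.5, -40.4, 109.2]
tcp_rot: [[-0.166, 0.851, 0.497], [0.986, 0.143, 0.084], [0.0, 0.504, -0.863]]
force: [0.1, -0.0, 1.0]
gripper_width: 40.4
finger_force: 0.0
```

```bash
python3 fs.py; python3 look.py w_krel; python3 - <<'E'
from plan import *
s,tp,tr=pickle.load(open("w_krel.pkl","rb"))
im=cv2.cvtColor(s["frame"],cv2.COLOR_RGB2HSV); m=cv2.inRange(im,(4,80,60),(20,255,255))
n,l,stt,c=cv2.connectedComponentsWithStats(m);k=1+np.argmax(stt[1:,4]*(c[1:,0]<345));M=l==k;print(stt[k])
for row in range(stt[k][1]+5,stt[k][1]+stt[k][3],15):
    x=np.where(M[row])[0]; a,b=[onface(s,(e,row),q,3)[1] for e in(x[0],x[-1]+1)]; print(row,a[:2],b[:2],"w",b[0]-a[0])
for n in("knife_center","knife_tip"):print(n,[(np.round(e["centre"],1),round(e["score"],2),onface(s,e["centre"],q,-3)[1]) for e in r.spot_point("wrist",n)[:3]])
np.set_printoptions(precision=3,suppress=True)
chain([(fpt(-42.3,-29.9,9.5),RP)])
E
```

```text
27.95 face pos [-40.  -30.5  69.7] face force u v n [ 0.6 -0.   0.8] torque tool [0.4 0.  0. ] 40.38844459577862
28.0 [455.5 -40.3 107.1] [-0.2 -0.7 -0.8  1.   0.2  1.2] [ 0.5 -0.3  0.2] 40.30963695037729 0.0
[ 297  155   33  110 3245]
160 [-54.7  11.8] [-29.6  11.7] w 25.163356066487864
175 [-54.3   0. ] [-29.4  -0.1] w 24.849946738900986
190 [-53.8 -12.2] [-29.2 -12.3] w 24.524783984833512
205 [-54.1 -24.9] [-29.9 -25. ] w 24.18646452540237
220 [-54.4 -38.1] [-29.7 -38.2] w 24.657259906851355
235 [-54.7 -51.7] [-28.7 -51.9] w 25.985379858013683
250 [-54.2 -66. ] [-29.4 -66.1] w 24.801257386485855
knife_center [(array([312.2, 207.3]), 0.72, array([-43.5, -29.2,   0. ]))]
knife_tip [(array([309.1,  72.4]), 0.97, array([-44.9,  73.3,  -0. ]))]
[-0.0, 0.005, 0.469, -0.0, 0.0, -0.006] rows 2
```

Knife is straight, at u=-42 as planned. Pressing on both sides as a check, at gentle force.

>>> {"api": "apply_moves", "payload": {"increments": [[0,0.055,0.3,0,0,-0.006],[0,0.055,0.46,0,0,-0.006],[0,0.055,0.46,0,0,-0.006],[0,0.055,0.46,0,0,-0.006],[0,0.055,0.46,0,0,-0.006]], "hand": 1}}

```text
clock: 28.6
tcp_pos: [487.3, -34.1, 59.5]
tcp_rot: [[-0.171, 0.854, 0.491], [0.985, 0.148, 0.085], [0.0, 0.499, -0.867]]
force: [-0.2, 0.1, 0.6]
gripper_width: -0.3
finger_force: 0.0
```

>>> {"api": "apply_moves", "payload": {"increments": [[0,0,0.01,0,0,0],[0,0,0.02,0,0,0],[0,0,0.025,0,0,0],[0,0,0.025,0,0,0],[0,0,0.025,0,0,0]]}}

```text
clock: 29.1
tcp_pos: [489.2, -33.9, 57.6]
tcp_rot: [[-0.171, 0.853, 0.493], [0.985, 0.148, 0.085], [-0.0, 0.5, -0.866]]
force: [-0.2, 0.5, 0.6]
gripper_width: 0.1
finger_force: 0.0
```

```bash
python3 fs.py
```

```text
29.1 face pos [-36.1 -29.9   7.9] face force u v n [0.2 0.5 0.5] torque tool [ 0.5 -0.   0.1] 0.1402642593648347
```

>>> {"api": "apply_moves", "payload": {"increments": [[0,0,0.006,0,0,0],[0,0,0.012,0,0,0],[0,0,0.015,0,0,0],[0,0,0.015,0,0,0],[0,0,0.015,0,0,0]]}}

```text
clock: 29.6
tcp_pos: [490.0, -33.8, 56.5]
tcp_rot: [[-0.171, 0.853, 0.493], [0.985, 0.148, 0.085], [-0.0, 0.5, -0.866]]
force: [-9.3, -1.0, 8.3]
gripper_width: -0.1
finger_force: 5.6
```

```bash
python3 fs.py
```

```text
29.6 face pos [-36.  -29.9   6.6] face force u v n [-3.9  0.6 11.8] torque tool [1.2 0.2 0. ] -0.14009297151422956
```

>>> {"api": "apply_moves", "payload": {"increments": [[0,0,-0.02,0,0,0],[0,-0.1,-0.02,0,0,0],[0,-0.1,-0.02,0,0,0],[0,-0.1,-0.02,0,0,0]]}}

```text
clock: 30.0
tcp_pos: [478.3, -35.8, 51.7]
tcp_rot: [[-0.17, 0.854, 0.492], [0.985, 0.148, 0.085], [-0.0, 0.5, -0.866]]
force: [0.1, 0.3, 0.0]
gripper_width: -0.1
finger_force: 0.0
```

>>> {"api": "apply_moves", "payload": {"increments": [[0,0,0.01,0,0,0],[0,0,0.02,0,0,0],[0,0,0.02,0,0,0],[0,0,0.02,0,0,0]]}}

```text
clock: 30.4
tcp_pos: [479.9, -35.6, 50.6]
tcp_rot: [[-0.17, 0.853, 0.493], [0.985, 0.148, 0.085], [-0.0, 0.5, -0.866]]
force: [-10.6, -0.6, 9.7]
gripper_width: -0.4
finger_force: 6.4
```

```bash
python3 fs.py
```

```text
30.4 face pos [-47.8 -30.    6.6] face force u v n [-4.3  1.2 13.7] torque tool [1.4 0.2 0. ] -0.3703487389604237
```

Both sides press level at 6.6 mm. That is the home height of 6 mm plus the same 0.6–0.7 mm offset seen on the thermometer. Retreating and handing in.

>>> {"api": "apply_moves", "payload": {"increments": [[0,0,-0.2,0,0,0],[0,0,-0.6,0,0,0],[0,0,-0.9,0,0,0],[0,0,-0.9,0,0,0],[0,0,-0.9,0,0,0]]}}

```text
clock: 30.9
tcp_pos: [427.1, -45.0, 144.5]
tcp_rot: [[-0.17, 0.852, 0.494], [0.985, 0.148, 0.085], [-0.001, 0.501, -0.865]]
force: [0.4, 0.8, -0.9]
gripper_width: 0.1
finger_force: 0.0
```

```bash
python3 fs.py; python3 - <<'E'
from plan import *
s=r.snapshot("wrist")
for n in("probe_center","knife_center"):print(n,[(round(e["score"],2),onface(s,e["centre"],q,-3)[1]) for e in r.spot_point("wrist",n)[:3]])
print(r.finish_job())
E
```

```text
30.9 face pos [-47.3 -30.2 114.7] face force u v n [-0.   0.7 -1.1] torque tool [ 0.4 -0.  -0. ] 0.10337190765538953
probe_center [(0.81, array([33.5, 55.8,  0. ]))]
knife_center [(0.74, array([-47.6, -29.2,   0. ]))]
the job is handed in; nothing more can be done
None
```

The probe thermometer and then the oyster knife (the large brown one) are in their own cut-outs, and I handed the job in at about 31 s; press checks across each one found it level and at home height, the grip is released and the arm is clear, and the hand-in returned no verdict.

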